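Free the jammed lid of a film tank and unload its reel for washing

ROBOT

A 7-joint arm with a two-finger parallel gripper is mounted at the origin on the work surface. World frame = base frame: x ahead of the robot, y to its left, z up, the work surface at z = 0. Lengths are in m, angles in rad, forces in N, time in s.
With the tool pointing down it reaches from about 0.35 to 0.9 m from the base axis. Payload 8.1 kg.
Tool frame: the origin (TCP) lies at the very end of the fingers, on their centre line; the grasp point (between the pads) lies 19 mm behind it; z points along the fingers, y is the line along which they close (so a half turn about z gives the same grasp; the last joint's range is limited). The gripper opens to 85 mm and grips with 20 to 120 N. Pads are 22 mm wide; open, the fingers measure 114 mm over their backs; the gripper's body (76 mm by 85 mm) begins 54 mm behind the grasp point. The pads swing forward as they close: fully open they stand 13 mm farther back than shut.
Start: joints at [-1.277, 0.434, 0.025, 1.573, -0.012, 1.134, -0.075], TCP at [0.242, 0.576, 0.231] pointing down, gripper open.
Joint ranges: [-2.62, 2.62], [-0.44, 2.09], [-1.27, 1.32], [0.08, 2.57], [-1.32, 4.46], [0.12, 2], [-2.74, 2.74]. Speed limits (rad/s): [2.22, 2.22, 3.01, 3.01, 3.14, 3.14, 3.14].

INTERFACE

Orientations are given as a unit quaternion [w, x, y, z].
In Python, from station import ctrl, optics, ticket, regions_of gives the robot as it stands. The module is installed in compiled form; this text tells all that it offers.
- The arm moves only by the tool jog_arm, never from a script. Its argument "deltas" is a list of rows, each an object with "dp": the shift along the tool's x, y, z in units of 0.12 m (1.0 is 0.12 m), a list of three; "turn": the turn about the tool's z in units of pi rad (1.0 is pi rad); "jaw": the closure, from -1 (fully open) to 1 (shut), so that 0 is half open. In form: [{"dp": [x, y, z], "turn": turn, "jaw": jaw}, ...]. A call has 1 to 8 rows; each row is the pose to reach, as a shift and turn from the pose commanded when the call began, along the tool's axes at that moment, turning the shorter way round; what a row does not reach only later rows make up. A row lasts 1/12 s, in which the tool goes at most 41.7 mm and 7.16 degrees, less where a joint would pass 70% of its speed; a pose out of reach is approached as far as the arm can. A call with a number of a shift or a turn outside -1 to 1 is refused whole. A call with a gripper value outside its range is refused whole. The fingers move at their own pace and stop on an object; "newtons" is the grip in N (left out, the last holds). Time passes only in rows, so rows that repeat a pose let the fingers close. It gives the time, the measured TCP pose, the force, the opening and the grip force at its end, in the units of the state.
- ctrl.get_obs(): the state, without advancing time (a new reading comes with each control period).
- optics.capture(name): name is "scene" or "top" or "wrist"; returns a dict with "frame" (480x640x3 uint8, red, green, blue), "fx", "fy", "cx", "cy" (pixels), "eye" and "attitude" of the camera in the world; the wrist camera has in their place "T_tool_cam" (4x4, takes a point from camera to tool coordinates, whose origin is the TCP and whose axes are the flange's). Camera axes: x right, y up, looking along -z (the intrinsics and any distortion apply to the point x, -y, -z); pixel columns grow to the right and rows downward; lengths in m; the calibration is good to about 2 mm. A picture is of the moment at which its call begins: read the wrist's pose just before it. There is no depth.
- ticket.close_job(): hands the job in; it is judged then, once.
Trained networks look in a picture, given as the dict that the camera call returned (one of the last four; its "shot" number tells which), for a name from the list of things; names that differ only in an ending like _2 or _b are one class to them, and where a whole thing is asked for, a point or a joint stands for the part that bears it (a point fixed in the world has none). Each returns a list of dicts, best first, with "conf" (0 to 1); they miss things now and then, are a little off and sometimes report something else, mostly with a low value. They report only what shows in the picture. A call takes as long as a camera call. They do not tell look-alikes from the thing itself.
- regions_of(picture, label): "mask" (480x640 bool, what is visible of it) and "rect" ([left, top, right, bottom] in pixels, round what is visible of it).
The state is a dict: "clock": time; "q": joint angles; "joint_vel": joint speeds; "effort": joint torques, N m; "tcp_pos": TCP position; "ee_rot": TCP orientation; "ft_force": force on the tool from outside, world axes, zero at the start; "moment": the same for the moment, N m; "grip_width": finger opening in m; "grasp_force": force on a finger pad.
Only numpy, scipy, OpenCV 4.12 (cv2) and the standard library are available. Lean on these libraries where they do the work, as an engineer would, in place of code of your own. Each camera call takes 0.05 s, during which the arm holds its last target. There are 200 camera calls.

TASK

The lid of the film tank has jammed: take the opening lever, set its blade on the tank's collar with the tip under the edge of the lid, and prise the lid up against the collar to free it. Then take the lid off and unload the reel. Leave the lid lying flat, knob up, on the middle of the ribbed draining board, the reel standing upright in the white wash tray and the lever back on its rubber mat; do not drop the lid or the reel, and leave the other things on the bench where they are.

Things in the scene. Friction and masses are not known exactly. Their poses are not given: they have to be found in the camera images.
- tank: Black round film tank standing alone in the middle of the bench, between tray and board, fixed: its foot ring, 144 mm across, 12 mm high, is screwed to the bench. Origin: centre of its underside, on the bench; z up; its yaw does not matter. Rim 100 mm up; wall 120 mm across outside, 112 mm inside; inner floor 6 mm up.
- collar (a point): Centre of the upper face of the tank's stout flat collar, on the tank's axis, 93 mm up. The collar runs all round the wall, 168 mm across, 8 mm thick; its outer edge is the fulcrum. The lid's edge overhangs the wall above it: the slot between collar and lid is 7 mm high, open all round, and 12 mm deep from the lid's edge to the wall.
- lid_knob (a point): Centre of the black lid's knob, half-way up it; z is the lid's axis, up when the knob is up. Knob 34 mm across, 28 mm high, on a disc 144 mm across, 7 mm thick. This point is 21 mm above the underside of the disc (121 mm above the bench while shut). Below the disc a plug 106 mm across goes 10 mm down into the tank's mouth; set down, the lid stands on it, this point 31 mm above the surface.
- lid: The same lid, 0.16 kg; origin on its axis at the underside of the disc. The seal in the tank's mouth holds it with about 40 to 50 N against a straight pull. With the lever, some 20 to 25 N under its edge is enough; raised there by about 6 mm it comes free and stays cocked, while the far side may still drag with up to 25 N: then pull it straight up, slowly.
- reel_core (a point): White plastic film reel standing on the floor of the tank, hidden until the lid is off. This point: on its axis, 64 mm above its underside, where to grip it (70 mm above the bench in the tank). z is its axis, up. A round core 28 mm across stands up to 78 mm above the underside: grip it above the upper disc. In the tank the core's top is 16 mm below the rim, with 42 mm free around it.
- reel: The same reel, 0.14 kg; origin at the centre of its underside. Two spiral discs 90 mm across, from 0 to 3 mm and from 41 to 44 mm up, on the core.
- lever_grip (a point): Opening lever lying flat on the rubber mat, 200 mm long, 0.15 kg. This point: its balance point, in the wooden handle, half-way up (7 mm above the flat underside, which blade and handle share). x points along the lever to the blade's tip, z up. Steel blade 22 mm wide, 4 mm thick, from 40 mm to the tip at 120 mm; handle 16 mm wide, 14 mm thick, from 40 mm ahead to 80 mm behind.
- lever: The same lever; origin on its underside, 7 mm below the point above. With its tip at the tank's wall, turning it about the collar's outer edge until the handle slopes about 28 degrees down lifts the edge of the lid by about 6 mm (its end then just clears the bench); 5 to 10 N down on the handle, so that the blade bears on that edge, does it; the tip swings out by some 5 mm.
- mat: Black rubber mat on the bench, fixed, 110 mm (its x) by 220 mm (its y), 3 mm thick, where the lever lies and belongs. Origin: centre of its underside.
- board: Grey draining board with ribs, fixed, 200 mm (its x) by 190 mm (its y), top of the ribs 14 mm above the bench. Origin: centre of its underside. It stands to the left or to the right of the tank, the wash tray on the other side.
- tray: White open wash tray, fixed, 210 mm (its x) by 190 mm (its y) and 48 mm high with a rolled rim 226 by 206 mm, wall and floor 5 mm thick. Origin: centre of its underside.
- amber_mid (a point): Bystander: brown glass bottle, 72 mm across, 170 mm high; half-way up.
- fixer_mid (a point): Bystander: white plastic bottle, 80 mm across, 190 mm high; half-way up.
- jug_mid (a point): Bystander: clear measuring jug, 72 mm across with a handle, 105 mm high; half-way up.
- tongs_mid (a point): Bystander: steel print tongs lying on the bench, 190 mm long, 50 mm wide, 12 mm high; about their middle.
- spare_mid (a point): Bystander: a spare reel like the one in the tank, standing on the bench; on its axis, 22 mm up.
- pot_mid (a point): Bystander: small black film pot, 36 mm across, 53 mm high; half-way up.
There are look-alikes about, which are no part of the job. There is more than one size of the lever; the job needs the largest.

How it is judged:
On the way, in this order (a step that is already met when the one before it is completed fails the run):
1. the lever, bearing on the tank with over 1 N, prises the tight lid up (pushing with over 3 N until the knob is at least 1 mm up) with no finger on the lid (z of lid_knob in the frame of tank above 0.122 m and contact force between lever and lid above 3 N and contact force between lever and tank above 1 N and contact force between the fingers and lid below 0.3 N), for 0.02 s.
2. the lid is off the tank (distance between lid_knob and collar above 0.12 m), for 0.2 s.
3. the reel stands in the wash tray (x of reel_core in the frame of tray between -0.065 and 0.065 m and y of reel_core in the frame of tray between -0.055 and 0.055 m and z of reel_core in the frame of tray between 0.055 and 0.08 m and angle between reel_core's own z axis and vertical below 0.15 rad), for 0.2 s.
At the end, for the whole second after the job is handed in: The reel stands upright (within 8 degrees) on the floor of the wash tray; the lid lies flat (within 6 degrees), knob up, on the draining board, its centre within 60 mm of the board's; the lever lies on the mat, its balance point within the mat's outline; all three released and at rest (all of step 3 and horizontal distance between lid_knob and board below 0.06 m and z of lid_knob in the frame of board between 0.035 and 0.053 m and angle between lid_knob's own z axis and vertical below 0.1 rad and x of lever_grip in the frame of mat between -0.055 and 0.055 m and y of lever_grip in the frame of mat between -0.11 and 0.11 m and z of lever_grip in the frame of mat between 0.003 and 0.022 m and linear speed of each of reel, lid, lever below 0.03 m/s and contact force between the fingers and reel below 0.1 N and contact force between the fingers and lid below 0.1 N and contact force between the fingers and lever below 0.1 N); the robot touches nothing.
It fails at once if the reel or the lid is dropped (falls unheld faster than 0.8 m/s, about 30 mm of fall) ((linear speed of reel above 0.8 m/s and contact force between each of the fingers, lever and reel below 0.1 N) or (linear speed of lid above 0.8 m/s and contact force between each of the fingers, lever and lid below 0.1 N)).
It fails at once if another thing on the bench (bottle, jug, tongs, spare reel, film pot) is moved by more than 30 mm (distance of any of amber_mid, fixer_mid, jug_mid, tongs_mid, spare_mid, pot_mid from where it was at the start of the episode above 0.03 m).
It also fails if it takes over 72 s, if anything falls off the work surface, if the arm or the gripper's body presses on something with over 40 N, if the wrist force passes 120 N, or if a joint passes its speed limit or range.

## Working session

There is one attempt and no reset: what is moved stays moved. The work goes in short steps, Python scripts to look and compute and a tool call to move; the robot and the scene stay as the last step left them, time stands still between calls to the robot, and variables do not carry over. Pictures are saved under pics/ and viewed, at most 10 in all, crops included, and the job is handed in when it is done.

Besides the shell and the picture viewer there is one more tool, called after ">>>" by a JSON object that holds its "method" and its "body". jog_arm: Moves the arm, as the interface text tells. Shifts and turns lie within -1 to 1; 1 stands for 0.12 m of shift or pi rad of turn. Its arguments: {"type":"object","properties":{"deltas":{"type":"array"},"newtons":{"type":"number"}},"required":["deltas"]}

```bash
mkdir -p pics
cat > h.py <<'E'
import numpy as np, cv2
from scipy.spatial.transform import Rotation as R
from station import ctrl, optics, ticket, regions_of
def rot(q): return R.from_quat([q[1],q[2],q[3],q[0]]).as_matrix()
def cam(p,o=None):
    if 'eye' in p:
        a=np.array(p['attitude'],float); 
        return np.array(p['eye']), (a if a.shape==(3,3) else rot(a))
    T=np.array(p['T_tool_cam']); Rt=rot(o['ee_rot']); return Rt@T[:3,3]+np.array(o['tcp_pos']), Rt@T[:3,:3]
def ray(p,uv,o=None):
    e,A=cam(p,o); d=A@np.array([(uv[0]-p['cx'])/p['fx'],-(uv[1]-p['cy'])/p['fy'],-1.]); return e,d
def onz(p,uv,z,o=None):
    e,d=ray(p,uv,o); return e+d*(z-e[2])/d[2]
def proj(p,X,o=None):
    e,A=cam(p,o); c=A.T@(np.array(X)-e); return np.array([p['cx']+p['fx']*c[0]/-c[2],p['cy']-p['fy']*c[1]/-c[2]])
def save(p,n): cv2.imwrite('pics/'+n+'.png',p['frame'][:,:,::-1])
E
python3 - <<'E'
from h import *
o=ctrl.get_obs(); print(o['clock'],o['tcp_pos'],o['ee_rot'])
for n in ['top','scene']:
    p=optics.capture(n); save(p,n+'0'); print(n,{k:v for k,v in p.items() if k!='frame'})
    for l in ['tank','lid','lever','mat','board','tray','amber_mid','fixer_mid','jug_mid','tongs_mid','spare_mid','pot_mid']:
        for r in regions_of(p,l)[:4]: 
            m=np.argwhere(r['mask']).mean(0)[::-1]
            print(l,round(r['conf'],2),r['rect'],m.round(1),onz(p,m,0.)[:2].round(3))
E
```

```text
0.0 [0.24139153 0.57594496 0.23052223] [-8.28843659e-05  1.97113629e-01  9.80380314e-01 -8.06249651e-04]
top {'fx': 544.0696414948749, 'fy': 544.0696414948749, 'cx': 313.22811699035935, 'cy': 237.14395627083903, 'eye': array([2.77361252e-01, 1.95640134e-04, 1.54415582e+00]), 'attitude': array([-0.70379381, -0.06003506,  0.06203751,  0.70513928]), 'shot': 1}
tank 0.79 [279.6, 165.1, 340.9, 226.9] [305.2 201. ] [0.654 0.019]
lid 0.94 [279.9, 169.3, 332.5, 218.1] [307.5 194. ] [0.675 0.012]
lid 0.26 [374.3, 166.1, 388.2, 182.4] [381.8 175.1] [ 0.732 -0.206]
lever 0.85 [316.1, 262.5, 385.8, 273.0] [347.9 267.8] [ 0.458 -0.103]
lever 0.79 [385.5, 309.7, 395.8, 360.7] [390.6 334.8] [ 0.27 -0.22]
lever 0.47 [317.3, 251.9, 398.2, 292.8] [358.6 272.9] [ 0.443 -0.134]
mat 0.97 [320.1, 252.8, 397.7, 295.7] [358.6 272.9] [ 0.443 -0.133]
board 0.87 [141.8, 214.8, 212.0, 287.0] [174.5 248.9] [0.513 0.394]
board 0.68 [277.7, 167.1, 338.6, 228.0] [310.7 202.9] [0.648 0.003]
board 0.61 [244.5, 144.2, 274.0, 174.0] [260.  158.9] [0.782 0.152]
tray 0.89 [406.3, 193.2, 483.7, 272.0] [446.4 232.5] [ 0.56
[... 1104 characters left out ...]
0.73 [219.4, 245.6, 301.3, 285.5] [259.9 263.4] [ 0.452 -0.117]
mat 0.89 [200.3, 229.4, 303.2, 308.6] [251.8 265.5] [ 0.447 -0.136]
board 0.77 [394.0, 144.2, 495.0, 228.6] [442.6 185.6] [0.517 0.393]
tray 0.74 [108.2, 283.1, 246.6, 422.4] [175.7 353.8] [ 0.543 -0.379]
amber_mid 0.85 [457.8, 231.4, 499.3, 291.1] [480.  261.1] [0.738 0.311]
fixer_mid 0.76 [304.2, 340.2, 354.9, 406.6] [329.5 374.1] [ 0.762 -0.139]
jug_mid 0.72 [394.2, 310.2, 450.1, 363.5] [415.5 338.6] [0.802 0.059]
tongs_mid 0.81 [304.6, 180.4, 381.6, 215.8] [341.2 201.4] [0.411 0.147]
spare_mid 0.75 [422.2, 284.8, 460.9, 325.8] [441.6 301.4] [0.767 0.165]
pot_mid 0.75 [285.7, 360.1, 301.9, 376.2] [293.  369.2] [ 0.71  -0.195]
```

View pics/top0.png

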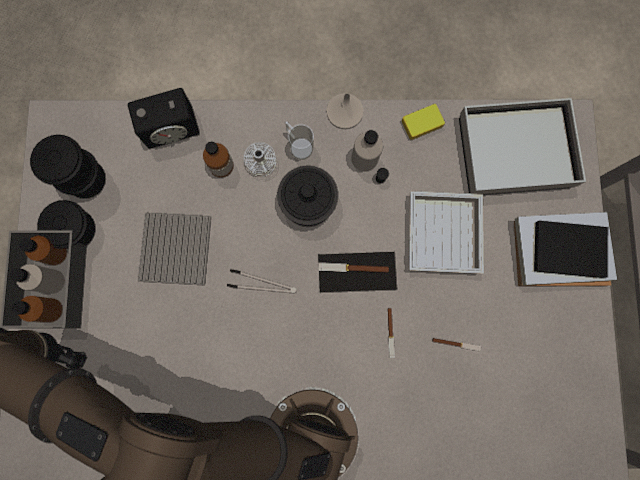

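View pics/scene0.png

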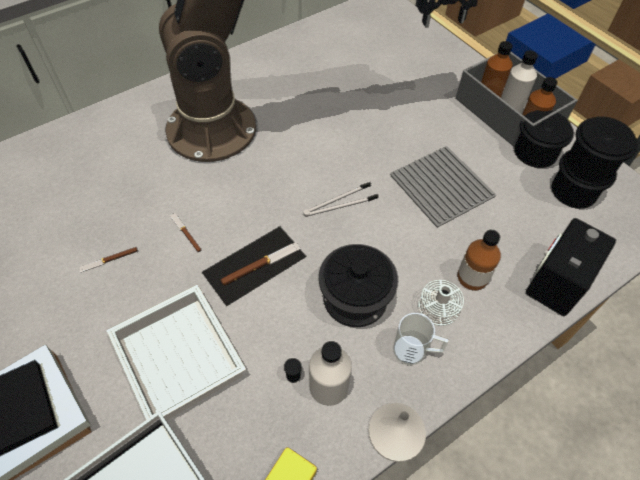

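The largest lever is the one on the mat: top view, about (319–389, 268), roughly 200 mm long with its tip to the left (+y). The two look-alikes at (391, 335) and (456, 344) are only about 140 mm long. The wash tray is at (446, 232). The bigger dark-rimmed tray at (522, 146) is not it. The board is at (175, 249) and the tank at (308, 196).

```bash
cat >> h.py <<'E'
def go(target,yaw=None):
    """print dp/turn (units) to world TCP target; yaw = wanted yaw (deg) of the tool y axis"""
    o=ctrl.get_obs(); A=rot(o['ee_rot']); d=A.T@(np.array(target)-o['tcp_pos'])/0.12
    y=np.degrees(np.arctan2(A[1,1],A[0,1])); t=0
    if yaw is not None: t=-((yaw-y+90)%180-90)/180
    print('t',o['clock'],'tcp',np.round(o['tcp_pos'],4),'yaw %.1f'%y,'dp',np.round(d,3),'turn %.4f'%t,'w %.3f'%o['grip_width'],'F',np.round(o['ft_force'],1),'n calls',np.abs(d).max())
def axes():
    o=ctrl.get_obs(); return rot(o['ee_rot'])
E
python3 - <<'E'
from h import *
p=optics.capture('top')
for n,uv,z in [('lever tip',(319,267.5),.005),('grip',(361,268.3),.01),('end',(389,269),.01),('lid',(306.2,193.7),.107),('tank',(310.3,196),.093),('board',(176.5,249),.014),('tray',(445.5,232.5),.045),('mat',(358.8,273),.003)]:
    print(n,onz(p,uv,z).round(4))
print(optics.capture('wrist')['T_tool_cam'], optics.capture('wrist')['fx'])
go([.44,-.10,.27],0); go([.34,.24,.27],30)
E
```

```text
lever tip [ 0.4584 -0.0207  0.005 ]
grip [ 0.4553 -0.1397  0.01  ]
end [ 0.4532 -0.219   0.01  ]
lid [0.6482 0.0147 0.107 ]
tank [0.6453 0.0036 0.093 ]
board [0.511  0.3842 0.014 ]
tray [ 0.5517 -0.3752  0.045 ]
mat [ 0.4427 -0.1338  0.003 ]
[[-1.78446346e-04  9.58759217e-01  2.84219514e-01  7.21609220e-02]
 [ 9.99999759e-01 -1.95640575e-05  6.93842306e-04  1.18832964e-03]
 [ 6.70788193e-04  2.84219570e-01 -9.58758982e-01 -1.43046727e-01]
 [ 0.00000000e+00  0.00000000e+00  0.00000000e+00  1.00000000e+00]] 373.3914407505798
t 1.45 tcp [0.2416 0.5764 0.2313] yaw 67.3 dp [-3.704 -4.56  -0.322] turn 0.3737 w 0.086 F [0.2 0.2 0.2] n calls 4.559680565721201
t 1.45 tcp [0.2416 0.5764 0.2313] yaw 67.3 dp [-1.84  -2.269 -0.322] turn 0.2070 w 0.086 F [0.2 0.2 0.2] n calls 2.268741067279036
```

>>> {"method": "jog_arm", "body": {"deltas": [{"dp": [-0.74,-0.91,-0.06],"turn": 0,"jaw": -1},{"dp": [-0.74,-0.91,-0.06],"turn": 0,"jaw": -1},{"dp": [-0.74,-0.91,-0.06],"turn": 0,"jaw": -1},{"dp": [-0.74,-0.91,-0.06],"turn": 0,"jaw": -1}]}}

```text
clock: 1.78
tcp_pos: [0.2836, 0.436, 0.2387]
ee_rot: [0.001, 0.199, 0.98, -0.001]
ft_force: [0.1, -0.0, -0.2]
grip_width: 0.0854
grasp_force: 0.0
```

>>> {"method": "jog_arm", "body": {"deltas": [{"dp": [-0.74,-0.91,-0.06],"turn": 0,"jaw": -1},{"dp": [-0.74,-0.91,-0.06],"turn": 0,"jaw": -1},{"dp": [-0.74,-0.91,-0.06],"turn": 0,"jaw": -1},{"dp": [-0.74,-0.91,-0.06],"turn": 0,"jaw": -1}]}}

```text
clock: 2.12
tcp_pos: [0.3225, 0.3011, 0.2461]
ee_rot: [0.0, 0.2, 0.98, -0.001]
ft_force: [-0.1, 0.3, -0.1]
grip_width: 0.085
grasp_force: 0.0
```

>>> {"method": "jog_arm", "body": {"deltas": [{"dp": [-0.74,-0.91,-0.06],"turn": 0,"jaw": -1},{"dp": [-0.74,-0.91,-0.06],"turn": 0,"jaw": -1},{"dp": [-0.74,-0.91,-0.06],"turn": 0,"jaw": -1},{"dp": [-0.74,-0.91,-0.06],"turn": 0,"jaw": -1}]}}

```text
clock: 2.45
tcp_pos: [0.3617, 0.1663, 0.2534]
ee_rot: [0.0, 0.2, 0.98, -0.0]
ft_force: [0.6, -0.2, 0.0]
grip_width: 0.0854
grasp_force: 0.0
```

>>> {"method": "jog_arm", "body": {"deltas": [{"dp": [-0.74,-0.91,-0.06],"turn": 0,"jaw": -1},{"dp": [-0.74,-0.91,-0.06],"turn": 0,"jaw": -1},{"dp": [-0.74,-0.91,-0.06],"turn": 0,"jaw": -1},{"dp": [-0.74,-0.91,-0.06],"turn": 0,"jaw": -1}]}}

```text
clock: 2.78
tcp_pos: [0.4014, 0.0312, 0.2609]
ee_rot: [0.001, 0.2, 0.98, -0.0]
ft_force: [-0.1, -0.0, 0.5]
grip_width: 0.0853
grasp_force: 0.0
```

>>> {"method": "jog_arm", "body": {"deltas": [{"dp": [-0.74,-0.91,-0.06],"turn": 0.3,"jaw": -1},{"dp": [-0.74,-0.91,-0.06],"turn": 0.3,"jaw": -1},{"dp": [-0.74,-0.91,-0.06],"turn": 0.3,"jaw": -1},{"dp": [-0.74,-0.91,-0.06],"turn": 0.3,"jaw": -1},{"dp": [-0.74,-0.91,-0.06],"turn": 0.3,"jaw": -1},{"dp": [-0.74,-0.91,-0.06],"turn": 0.3,"jaw": -1},{"dp": [-0.74,-0.91,-0.06],"turn": 0.3,"jaw": -1},{"dp": [-0.74,-0.91,-0.06],"turn": 0.3,"jaw": -1}]}}

```text
clock: 3.45
tcp_pos: [0.4402, -0.0989, 0.2674]
ee_rot: [0.0, 0.624, 0.782, 0.0]
ft_force: [0.0, 0.3, -0.0]
grip_width: 0.0857
grasp_force: 0.0
```

Run:
```python
from h import *
o=ctrl.get_obs();p=optics.capture('wrist'); save(p,'w1')
go([.4553,-.1397,.2],0)
for l in ['lever','tank','lid','mat']:
    for r in regions_of(p,l)[:3]:
        m=r['mask'].astype(np.uint8); c=cv2.minAreaRect(np.argwhere(m)[:,::-1].astype(np.float32)) if m.any() else None
        if c: print(l,round(r['conf'],2),[onz(p,u,.006,o)[:2].round(4) for u in cv2.boxPoints(c)],r['rect'])
```

```text
t 3.5 tcp [ 0.4402 -0.0988  0.2674] yaw 12.7 dp [-0.36   0.047  0.562] turn 0.0707 w 0.085 F [ 0.4 -0.1  0.3] n calls 0.5621087401437036
lever 0.96 [array([ 0.4416, -0.2198]), array([ 0.4513, -0.0169]), array([ 0.4732, -0.0178]), array([ 0.4666, -0.2218])] [303.4, 121.7, 365.3, 298.5]
lever 0.69 [array([0.544 , 0.0934]), array([0.7065, 0.1304]), array([ 0.8052, -0.0674]), array([ 0.6152, -0.1106])] [463.6, 29.3, 639.4, 243.2]
lever 0.68 [array([ 0.2102, -0.2269]), array([ 0.2122, -0.2107]), array([ 0.3444, -0.2101]), array([ 0.3438, -0.2266])] [101.8, 248.0, 218.1, 283.0]
tank 0.85 [array([ 0.6108, -0.1068]), array([0.546 , 0.0969]), array([0.7073, 0.1294]), array([ 0.7995, -0.0696])] [464.9, 32.1, 640.0, 244.7]
lid 0.74 [array([0.5929, 0.092 ]), array([0.7121, 0.1191]), array([ 0.7998, -0.0565]), array([ 0.6628, -0.0877])] [513.6, 44.5, 640.0, 231.9]
mat 0.7 [array([ 0.391 , -0.2396]), array([ 0.3898, -0.0215]), array([ 0.4978, -0.0165]), array([ 0.5163, -0.2373])] [259.5, 113.1, 388.6, 318.2]
```

View pics/w1.png

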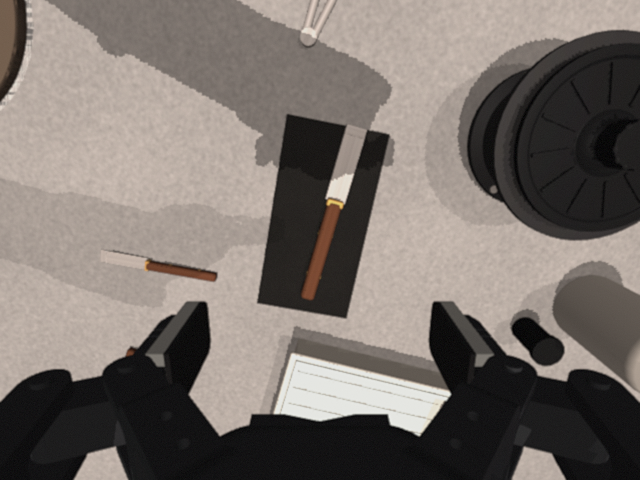

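The enlarged wrist view confirms it. The lever on the mat runs from its tip at (356, 126) to its handle end at (308, 298) and measures about 200 mm. The small lever at (160, 265) is only about 130 mm.

Run:
```python
from h import *
go([.4565,-.139,.15],-1.8)
```

```text
t 3.7 tcp [ 0.4401 -0.0986  0.2674] yaw 13.4 dp [-0.359  0.055  0.978] turn 0.0846 w 0.085 F [ 0.2 -1.4  0.7] n calls 0.9783447630088423
```

>>> {"method": "jog_arm", "body": {"deltas": [{"dp": [-0.36,0.055,0.98],"turn": 0.0846,"jaw": -1},{"dp": [-0.36,0.055,0.98],"turn": 0.0846,"jaw": -1},{"dp": [-0.36,0.055,0.98],"turn": 0.0846,"jaw": -1},{"dp": [-0.36,0.055,0.98],"turn": 0.0846,"jaw": -0.3},{"dp": [-0.36,0.055,0.98],"turn": 0.0846,"jaw": -0.3}], "newtons": 30}}

```text
clock: 4.12
tcp_pos: [0.4549, -0.1397, 0.1483]
ee_rot: [-0.002, 0.719, 0.695, -0.002]
ft_force: [0.3, 0.2, 0.0]
grip_width: 0.064
grasp_force: 0.0
```

Run:
```python
from h import *
o=ctrl.get_obs();p=optics.capture('wrist'); save(p,'w2')
for r in regions_of(p,'lever')[:2]:
    m=r['mask']; print(r['conf'],r['rect'])
    c=cv2.minAreaRect(np.argwhere(m)[:,::-1].astype(np.float32)); print([onz(p,u,.012,o)[:2].round(4) for u in cv2.boxPoints(c)])
go([.4565,-.139,.006],-1.8)
```

```text
0.82 [305.8, 51.0, 340.4, 319.3]
[array([ 0.4512, -0.0172]), array([ 0.4743, -0.018 ]), array([ 0.4709, -0.2193]), array([ 0.4426, -0.2184])]
0.67 [41.5, 308.8, 194.3, 330.9]
[array([ 0.2191, -0.2073]), array([ 0.3477, -0.206 ]), array([ 0.3461, -0.2226]), array([ 0.2155, -0.2241])]
t 4.2167 tcp [ 0.457  -0.1391  0.151 ] yaw -1.9 dp [ 1.000e-03 -5.000e-03  1.208e+00] turn -0.0004 w 0.055 F [-0.8  0.3  0.2] n calls 1.2084816635021283
```

View pics/w2.png

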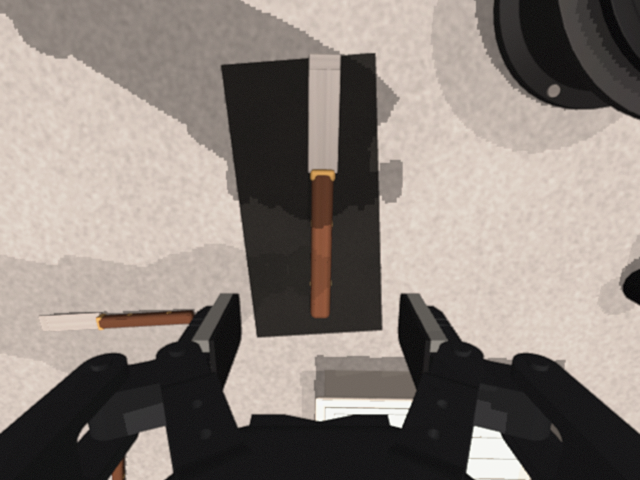

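>>> {"method": "jog_arm", "body": {"deltas": [{"dp": [0,-0.005,0.3],"turn": 0,"jaw": -0.3},{"dp": [0,-0.005,0.6],"turn": 0,"jaw": -0.3},{"dp": [0,-0.005,0.9],"turn": 0,"jaw": -0.3},{"dp": [0,-0.005,0.9],"turn": 0,"jaw": -0.3}]}}

```text
clock: 4.55
tcp_pos: [0.4543, -0.1374, 0.0393]
ee_rot: [-0.002, 0.718, 0.696, -0.001]
ft_force: [-1.1, 0.3, -0.2]
grip_width: 0.0555
grasp_force: 0.0
```

>>> {"method": "jog_arm", "body": {"deltas": [{"dp": [0,0,0.15],"turn": 0,"jaw": -0.2},{"dp": [0,0,0.29],"turn": 0,"jaw": -0.2},{"dp": [0,0,0.29],"turn": 0,"jaw": 0.4},{"dp": [0,0,0.29],"turn": 0,"jaw": 1},{"dp": [0,0,0.29],"turn": 0,"jaw": 1},{"dp": [0,0,0.29],"turn": 0,"jaw": 1},{"dp": [0,0,0.29],"turn": 0,"jaw": 1},{"dp": [0,0,0.29],"turn": 0,"jaw": 1}]}}

```text
clock: 5.22
tcp_pos: [0.4573, -0.1392, 0.0093]
ee_rot: [0.001, 0.719, 0.695, 0.001]
ft_force: [-0.3, 0.9, 9.6]
grip_width: 0.0149
grasp_force: 31.4
```

>>> {"method": "jog_arm", "body": {"deltas": [{"dp": [0,0,-0.1],"turn": 0,"jaw": 1},{"dp": [0,0,-0.4],"turn": 0,"jaw": 1},{"dp": [0,0,-0.8],"turn": 0,"jaw": 1},{"dp": [0,0,-1],"turn": 0,"jaw": 1},{"dp": [0,0,-1],"turn": 0,"jaw": 1}]}}

```text
clock: 5.63
tcp_pos: [0.459, -0.1405, 0.1336]
ee_rot: [0.004, 0.719, 0.695, 0.003]
ft_force: [1.8, -0.6, -1.0]
grip_width: 0.0148
grasp_force: 30.1
```

Run:
```python
from h import *
go([.50,-.12,.16],-45)
```

```text
t 5.6333 tcp [ 0.459  -0.1405  0.1336] yaw -2.0 dp [ 0.183  0.337 -0.216] turn 0.2389 w 0.015 F [ 1.8 -0.6 -1. ] n calls 0.3373500524213885
```

>>> {"method": "jog_arm", "body": {"deltas": [{"dp": [0.0,0.3,-0.8],"turn": 0.04,"jaw": 1},{"dp": [0.0,0.3,-0.8],"turn": 0.08,"jaw": 1},{"dp": [0.0,0.3,-0.8],"turn": 0.12,"jaw": 1},{"dp": [0.0,0.3,-0.8],"turn": 0.16,"jaw": 1},{"dp": [0.0,0.3,-0.8],"turn": 0.2,"jaw": 1},{"dp": [0.0,0.3,-0.8],"turn": 0.239,"jaw": 1},{"dp": [0.0,0.3,-0.8],"turn": 0.239,"jaw": 1}]}}

```text
clock: 6.22
tcp_pos: [0.4915, -0.1402, 0.2238]
ee_rot: [-0.0, 0.925, 0.38, 0.0]
ft_force: [-0.1, 1.0, -1.2]
grip_width: 0.0152
grasp_force: 30.2
```

Run:
```python
from h import *
o=ctrl.get_obs();p=optics.capture('wrist'); save(p,'w3')
go([.484,-.153,.12],-45)
for l in ['lid','tank','lever']:
  for r in regions_of(p,l)[:1]:
    m=np.argwhere(r['mask'])[:,::-1].astype(np.float32); print(l,r['conf'],r['rect'],m.mean(0))
    for z in (.1,.107): 
        # convex hull in world plane -> circle
        h=cv2.convexHull(m)[:,0]; W=np.array([onz(p,u,z,o)[:2] for u in h]).astype(np.float32)
        print(z,cv2.minEnclosingCircle(W), W.min(0),W.max(0))
```

```text
t 6.2667 tcp [ 0.4914 -0.1403  0.2236] yaw -44.9 dp [-0.12   0.031  0.864] turn 0.0007 w 0.015 F [ 0.4  0.3 -1.2] n calls 0.8635799168650913
lid 0.35 [291.9, 0.0, 349.7, 419.8] [319.93365 183.86139]
0.1 ((0.48550811409950256, -0.14732356369495392), 0.16074033081531525) [ 0.36233547 -0.2670249 ] [ 0.6129239  -0.02095948]
0.107 ((0.4870242178440094, -0.14577822387218475), 0.15652824938297272) [ 0.3670813  -0.26234087] [ 0.6110991  -0.02272749]
tank 0.78 [243.8, 0.0, 407.8, 35.1] [329.4808    10.910072]
0.1 ((0.6008327603340149, -0.0376649871468544), 0.04904075339436531) [ 0.5666079  -0.07264864] [ 0.63542414 -0.00268133]
0.107 ((0.5993250012397766, -0.038994960486888885), 0.04775748401880264) [ 0.56599754 -0.07306131] [ 0.6330094  -0.00492861]
lever 0.91 [291.1, 0.0, 351.3, 421.7] [319.9688  184.04497]
0.1 ((0.4851447641849518, -0.14768317341804504), 0.16117063164710999) [ 0.36279726 -0.2676428 ] [ 0.6124828  -0.02140531]
0.107 ((0.4866703450679779, -0.146128311753273), 0.15694725513458252) [ 0.367531   -0.26294255] [ 0.61066955 -0.02316163]
```

View pics/w3.png

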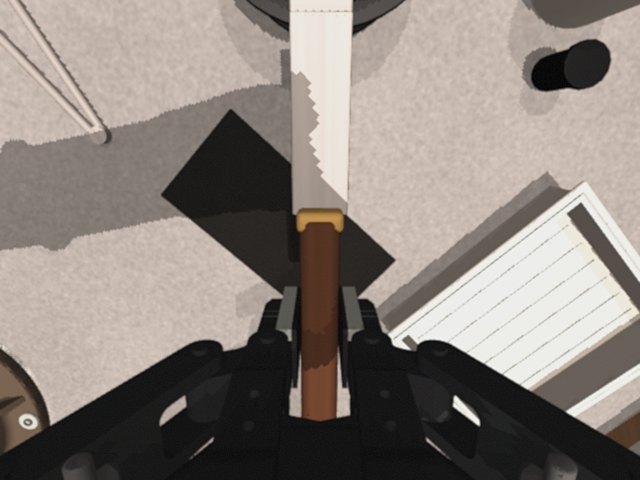

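The wrist view shows the lever gripped straight between the pads, with the tip running out at the top edge at (320, 0). Next I fit the tank's centre from its dark silhouette in the fixed-camera pictures.

Run:
```python
from h import *
from scipy.optimize import minimize
ps={n:optics.capture(n) for n in ['top','scene']}
a=np.linspace(0,2*np.pi,60); C=np.c_[np.cos(a),np.sin(a)]
rings=[[(.085-.0,.084),(.093,.084)],[(.1,.072),(.107,.072)],[(0,.072),(.012,.072)],[(.107,.017),(.135,.017)],[(0,.06),(.1,.06)]]
def sil(p,c):
    m=np.zeros((480,640),np.uint8)
    for g in rings:
        P=np.array([proj(p,[c[0]+r*x,c[1]+r*y,z]) for z,r in g for x,y in C])
        cv2.fillConvexPoly(m,np.round(cv2.convexHull(P.astype(np.float32))[:,0]*16).astype(np.int32),1,shift=4)
    return m>0
for n,p in ps.items():
    im=cv2.imread(f'pics/{n}0.png').max(2); u=proj(p,[.647,.01,.06]).astype(int)
    w=np.zeros_like(im,bool); w[u[1]-50:u[1]+50,u[0]-50:u[0]+50]=1
    for th in (50,65,80):
        d=(im<th)&w; lab=cv2.connectedComponents(d.astype(np.uint8))[1]; d=lab==lab[u[1],u[0]]
        f=lambda c:-( (sil(p,c)&d).sum()/((sil(p,c)|d)&w).sum())
        r=min((f((x,y)),x,y) for x in np.arange(.63,.68,.002) for y in np.arange(-.01,.03,.002)); print(n,th,d.sum(),r)
```

```text
top 50 2207 (np.float64(-0.7337101063829787), np.float64(0.662), np.float64(0.006))
top 65 2800 (np.float64(-0.9277427908518395), np.float64(0.65), np.float64(0.011999999999999999))
top 80 2969 (np.float64(-0.9549314173742652), np.float64(0.648), np.float64(0.011999999999999999))
scene 50 3456 (np.float64(-0.6664095642113382), np.float64(0.632), np.float64(0.027999999999999997))
scene 65 4913 (np.float64(-0.9273310683276709), np.float64(0.648), np.float64(0.011999999999999999))
scene 80 5010 (np.float64(-0.9456398640996603), np.float64(0.648), np.float64(0.011999999999999999))
```

Run:
```python
from h import *
go([.508,-.128,.115],-45)
o=ctrl.get_obs(); print(o['moment'])
```

```text
t 6.5167 tcp [ 0.4916 -0.1405  0.2231] yaw -44.9 dp [0.17  0.024 0.901] turn 0.0008 w 0.015 F [-0.4  0.6 -2. ] n calls 0.9006154373732169
[-0.02742063  0.07165639 -0.00138774]
```

>>> {"method": "jog_arm", "body": {"deltas": [{"dp": [0.17,0.024,0.3],"turn": 0,"jaw": 1},{"dp": [0.17,0.024,0.6],"turn": 0,"jaw": 1},{"dp": [0.17,0.024,0.85],"turn": 0,"jaw": 1},{"dp": [0.17,0.024,0.9],"turn": 0,"jaw": 1},{"dp": [0.17,0.024,0.9],"turn": 0,"jaw": 1}], "newtons": 60}}

```text
clock: 6.93
tcp_pos: [0.5067, -0.1281, 0.1136]
ee_rot: [-0.001, 0.924, 0.383, -0.002]
ft_force: [-0.6, -1.3, -1.3]
grip_width: 0.014
grasp_force: 62.1
```

Run:
```python
from h import *
o=ctrl.get_obs();p=optics.capture('wrist')
t=optics.capture('scene'); s=optics.capture('top')
go([.508,-.128,.115],-45); print(o['moment'])
u=proj(t,[.59,-.045,.1]).astype(int); v=proj(s,[.59,-.045,.1]).astype(int)
def crop(f,u,h,k): 
    return cv2.resize(f[u[1]-h:u[1]+h,u[0]-h:u[0]+h],(k,k),interpolation=cv2.INTER_CUBIC)
im=np.hstack([crop(t['frame'],u,50,400),cv2.resize(p['frame'][0:200,220:420],(400,400))])
cv2.imwrite('pics/c1.png',im[:,:,::-1]); print(u)
np.save('t.npy',t['frame'])
```

```text
t 7.0833 tcp [ 0.5092 -0.1289  0.1167] yaw -45.0 dp [-0.002 -0.012  0.014] turn -0.0000 w 0.014 F [ 0.  -0.8 -1.5] n calls 0.013905577166195945
[-0.0386558   0.03088097 -0.01942468]
[319 267]
```

View pics/c1.png

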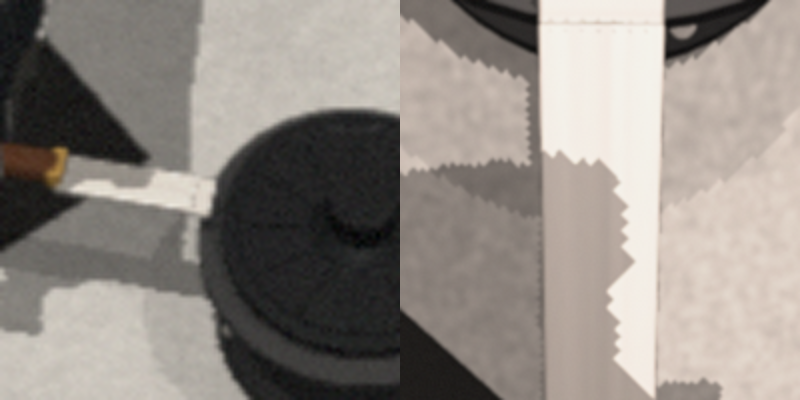

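Run:
```python
from h import *
t=optics.capture('scene'); f=cv2.cvtColor(t['frame'],cv2.COLOR_RGB2GRAY)
d=np.array([.7071,.7071,0]); n=np.array([.7071,-.7071,0]); g=np.array([.5092,-.1289,0])
cr=lambda X:(((proj(t,X)-[269,217])*4).round(1))
for z in (.106,.110,.114,.118):
    print(z,'tip L/R',cr(g+.12*d-.011*n+[0,0,z]),cr(g+.12*d+.011*n+[0,0,z]),'ferrule(.04) L/R',cr(g+.04*d-.011*n+[0,0,z]),cr(g+.04*d+.011*n+[0,0,z]))
c=np.array([.648,.012,0])
for R,z in ((.072,.107),(.084,.093)): print('near edge',R,cr(c-R*d+[0,0,z]))
```

```text
0.106 tip L/R [212.7 184.9] [205.4 220.3] ferrule(.04) L/R [ 64.  161.3] [ 55.1 196.2]
0.11 tip L/R [212.8 180.9] [205.5 216.4] ferrule(.04) L/R [ 63.7 157.3] [ 54.8 192.2]
0.114 tip L/R [212.9 176.9] [205.6 212.4] ferrule(.04) L/R [ 63.4 153.2] [ 54.5 188.2]
0.118 tip L/R [213.  172.9] [205.7 208.4] ferrule(.04) L/R [ 63.1 149.1] [ 54.1 184.2]
near edge 0.072 [220.4 200.9]
near edge 0.084 [197.6 211. ]
```

The tip is at crop (214, 198), 3–4 mm outside the lid's edge. The blade is level, with its underside about 15 mm above the collar. I lower it onto the exposed collar step and feel for contact.

>>> {"method": "jog_arm", "body": {"deltas": [{"dp": [0,0,0.05],"turn": 0,"jaw": 1},{"dp": [0,0,0.09],"turn": 0,"jaw": 1},{"dp": [0,0,0.1],"turn": 0,"jaw": 1},{"dp": [0,0,0.1],"turn": 0,"jaw": 1}]}}

```text
clock: 7.47
tcp_pos: [0.5079, -0.1279, 0.1026]
ee_rot: [-0.0, 0.924, 0.383, -0.0]
ft_force: [0.0, 0.8, -2.5]
grip_width: 0.0139
grasp_force: 62.2
```

>>> {"method": "jog_arm", "body": {"deltas": [{"dp": [0,0,0.017],"turn": 0,"jaw": 1},{"dp": [0,0,0.017],"turn": 0,"jaw": 1},{"dp": [0,0,0.017],"turn": 0,"jaw": 1}]}}

```text
clock: 7.72
tcp_pos: [0.5082, -0.1281, 0.1008]
ee_rot: [-0.0, 0.924, 0.383, -0.0]
ft_force: [-0.2, -0.4, -0.7]
grip_width: 0.014
grasp_force: 62.2
```

>>> {"method": "jog_arm", "body": {"deltas": [{"dp": [0,0,0.017],"turn": 0,"jaw": 1},{"dp": [0,0,0.017],"turn": 0,"jaw": 1},{"dp": [0,0,0.017],"turn": 0,"jaw": 1}]}}

```text
clock: 7.97
tcp_pos: [0.5083, -0.1281, 0.0988]
ee_rot: [0.0, 0.924, 0.383, 0.0]
ft_force: [0.5, -0.3, -0.2]
grip_width: 0.0138
grasp_force: 62.3
```

Run:
```python
from h import *
t=optics.capture('scene')
o=ctrl.get_obs(); go([.508,-.128,.1],-45); print(o['moment'])
cv2.imwrite('pics/c2.png',cv2.resize(t['frame'][217:317,269:369],(400,400),interpolation=cv2.INTER_CUBIC)[:,:,::-1])
```

```text
t 8.0167 tcp [ 0.5083 -0.1281  0.0989] yaw -45.0 dp [-0.001 -0.002 -0.009] turn 0.0001 w 0.014 F [ 0.4 -0.7 -1.1] n calls 0.009296176839797216
[ 0.08573931 -0.1179727  -0.0244458 ]
```

>>> {"method": "jog_arm", "body": {"deltas": [{"dp": [0,0,-0.006],"turn": 0,"jaw": 1},{"dp": [0.02,0,-0.006],"turn": 0,"jaw": 1},{"dp": [0.04,0,-0.006],"turn": 0,"jaw": 1},{"dp": [0.06,0,-0.006],"turn": 0,"jaw": 1},{"dp": [0.07,0,-0.006],"turn": 0,"jaw": 1},{"dp": [0.07,0,-0.006],"turn": 0,"jaw": 1}]}}

```text
clock: 8.52
tcp_pos: [0.5145, -0.1217, 0.0995]
ee_rot: [-0.0, 0.924, 0.383, 0.0]
ft_force: [0.7, 1.5, -0.9]
grip_width: 0.0136
grasp_force: 62.2
```

Run:
```python
from h import *
t=optics.capture('scene')
o=ctrl.get_obs(); go([.508,-.128,.1],-45); print(o['moment'])
cv2.imwrite('pics/c2.png',cv2.resize(t['frame'][217:317,269:369],(500,500),interpolation=cv2.INTER_CUBIC)[:,:,::-1])
```

```text
t 8.5667 tcp [ 0.5143 -0.1219  0.0995] yaw -45.0 dp [-0.073 -0.001 -0.004] turn 0.0002 w 0.014 F [ 0.8  0.2 -2.1] n calls 0.07264623341284274
[ 0.04113469 -0.05314713 -0.00673316]
```

View pics/c2.png

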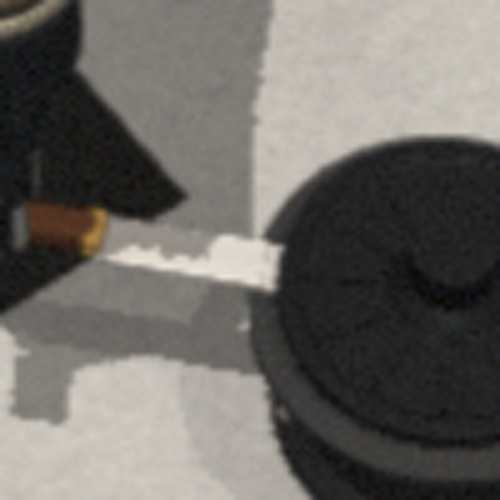

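The blade now disappears under the lid's edge at (278, 265) in the crop, with no axial force. I keep sliding towards the wall.

>>> {"method": "jog_arm", "body": {"deltas": [{"dp": [0.02,0,0],"turn": 0,"jaw": 1},{"dp": [0.04,0,0],"turn": 0,"jaw": 1},{"dp": [0.04,0,0],"turn": 0,"jaw": 1}]}}

```text
clock: 8.82
tcp_pos: [0.5179, -0.1183, 0.0995]
ee_rot: [-0.0, 0.924, 0.383, 0.0]
ft_force: [0.3, 0.0, -1.0]
grip_width: 0.014
grasp_force: 62.2
```

>>> {"method": "jog_arm", "body": {"deltas": [{"dp": [0.017,0,0],"turn": 0,"jaw": 1},{"dp": [0.017,0,0],"turn": 0,"jaw": 1},{"dp": [0.017,0,0],"turn": 0,"jaw": 1}]}}

```text
clock: 9.07
tcp_pos: [0.5191, -0.1172, 0.0995]
ee_rot: [-0.0, 0.924, 0.383, 0.0]
ft_force: [-0.6, -0.2, -0.7]
grip_width: 0.014
grasp_force: 62.2
```

>>> {"method": "jog_arm", "body": {"deltas": [{"dp": [0.012,0,0],"turn": 0,"jaw": 1},{"dp": [0.012,0,0],"turn": 0,"jaw": 1},{"dp": [0.012,0,0],"turn": 0,"jaw": 1}]}}

```text
clock: 9.32
tcp_pos: [0.52, -0.1162, 0.0996]
ee_rot: [-0.0, 0.924, 0.383, 0.0]
ft_force: [0.0, 0.2, -1.0]
grip_width: 0.0136
grasp_force: 62.2
```

Run:
```python
from h import *
o=ctrl.get_obs(); go([.508,-.128,.1],-45); print(o['moment'])
```

```text
t 9.3167 tcp [ 0.52   -0.1162  0.0996] yaw -45.0 dp [-0.14  -0.002 -0.004] turn 0.0001 w 0.014 F [ 0.   0.2 -1. ] n calls 0.14024860125893043
[ 0.01068026 -0.0883737   0.03953174]
```

>>> {"method": "jog_arm", "body": {"deltas": [{"dp": [0.005,0,0.0],"turn": 0,"jaw": 1},{"dp": [0.005,0,0.03],"turn": 0,"jaw": 1},{"dp": [0.005,0,0.06],"turn": 0,"jaw": 1},{"dp": [0.005,0,0.1],"turn": 0,"jaw": 1},{"dp": [0.005,0,0.1],"turn": 0,"jaw": 1}], "newtons": 25}}

```text
clock: 9.73
tcp_pos: [0.5195, -0.1173, 0.0868]
ee_rot: [0.0, 0.924, 0.382, -0.001]
ft_force: [-2.5, -5.0, 2.7]
grip_width: 0.0135
grasp_force: 62.6
```

>>> {"method": "jog_arm", "body": {"deltas": [{"dp": [0.003,0,0.03],"turn": 0,"jaw": 1},{"dp": [0.006,0,0.06],"turn": 0,"jaw": 1},{"dp": [0.01,0,0.1],"turn": 0,"jaw": 1},{"dp": [0.01,0,0.1],"turn": 0,"jaw": 1}]}}

```text
clock: 10.07
tcp_pos: [0.519, -0.1171, 0.0745]
ee_rot: [0.0, 0.924, 0.382, -0.002]
ft_force: [-7.1, -5.9, 3.6]
grip_width: 0.0138
grasp_force: 62.5
```

Run:
```python
from h import *
t=optics.capture('scene')
o=ctrl.get_obs(); go([.52,-.1162,.053],-45); print(o['moment'])
cv2.imwrite('pics/c3.png',cv2.resize(t['frame'][207:327,259:379],(500,500),interpolation=cv2.INTER_CUBIC)[:,:,::-1])
```

```text
t 10.1167 tcp [ 0.5191 -0.1171  0.0747] yaw -45.1 dp [0.011 0.    0.181] turn -0.0007 w 0.014 F [-7.7 -6.1  3. ] n calls 0.1810250203427244
[-1.26492563  1.29311221  0.0434035 ]
```

View pics/c3.png

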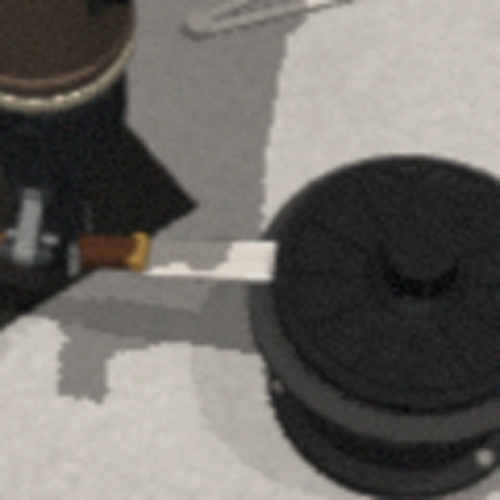

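Prising is under way: the handle slopes down and the blade is still under the edge at (275, 260). The roughly 10 N of outward force means the tip presses the wall, so I ease out a little while going lower.

>>> {"method": "jog_arm", "body": {"deltas": [{"dp": [-0.02,0,0.02],"turn": 0,"jaw": 1},{"dp": [-0.02,0,0.05],"turn": 0,"jaw": 1},{"dp": [-0.02,0,0.09],"turn": 0,"jaw": 1},{"dp": [-0.02,0,0.09],"turn": 0,"jaw": 1}], "newtons": 30}}

```text
clock: 10.45
tcp_pos: [0.519, -0.1167, 0.0639]
ee_rot: [-0.0, 0.924, 0.383, -0.0]
ft_force: [-2.9, -2.1, 0.9]
grip_width: 0.0137
grasp_force: 60.8
```

Run:
```python
from h import *
t=optics.capture('scene'); s=optics.capture('top')
for p in (t,s):
    r=regions_of(p,'lid')[:1]; r and print(r[0]['conf'],r[0]['rect'])
o=ctrl.get_obs(); go([.52,-.1162,.053],-45); print(o['moment'],o['grasp_force'])
```

```text
0.71 [243.5, 266.5, 324.9, 276.3]
0.63 [280.6, 169.4, 331.8, 219.3]
t 10.65 tcp [ 0.5191 -0.1167  0.0645] yaw -45.0 dp [0.008 0.003 0.096] turn 0.0001 w 0.014 F [-2.4 -1.6  1.5] n calls 0.09617143283344841
[-0.20934906  0.49427682  0.14601031] 60.68491458892822
```

>>> {"method": "jog_arm", "body": {"deltas": [{"dp": [0.005,0,0.03],"turn": 0,"jaw": 1},{"dp": [0.015,0,0.06],"turn": 0,"jaw": 1},{"dp": [0.02,0,0.09],"turn": 0,"jaw": 1},{"dp": [0.02,0,0.09],"turn": 0,"jaw": 1}]}}

```text
clock: 10.98
tcp_pos: [0.5221, -0.1148, 0.0535]
ee_rot: [0.0, 0.924, 0.383, 0.0]
ft_force: [0.4, -2.1, 3.8]
grip_width: 0.0137
grasp_force: 59.1
```

Run:
```python
from h import *
t=optics.capture('scene')
o=ctrl.get_obs(); go([.52,-.1162,.053],-45); print(o['moment'],o['grasp_force'])
a=cv2.imread('pics/scene0.png')[222:332,300:420]; b=t['frame'][222:332,300:420,::-1]
cv2.imwrite('pics/c4.png',np.hstack([cv2.resize(np.clip(x.astype(int)*2,0,255).astype(np.uint8),(400,367),interpolation=cv2.INTER_CUBIC) for x in (a,b)]))
```

```text
t 11.0333 tcp [ 0.5221 -0.1149  0.0538] yaw -45.0 dp [-0.02  -0.005  0.007] turn 0.0001 w 0.014 F [ 0.4 -2.5  2.7] n calls 0.019556935297878695
[-0.08241299 -0.35025164 -0.1539932 ] 59.11129117012024
```

View pics/c4.png

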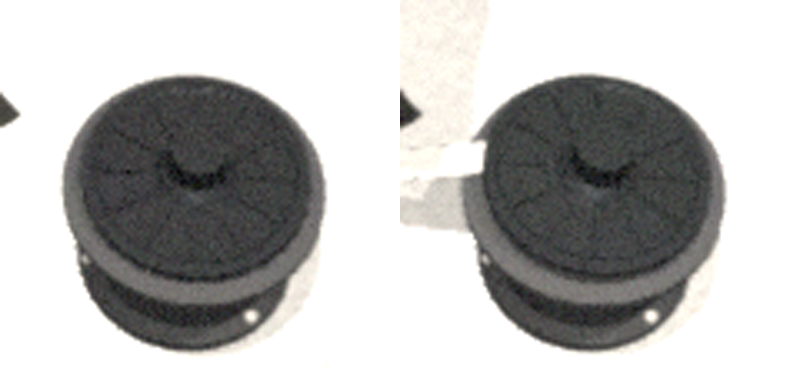

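```bash
cat > lift.py <<'E'
from h import *
def lift():
    t=optics.capture('scene'); a=cv2.imread('pics/scene0.png',0); b=cv2.cvtColor(t['frame'],cv2.COLOR_RGB2GRAY)
    a=cv2.GaussianBlur(a,(0,0),.8).astype(np.float32); b=cv2.GaussianBlur(b,(0,0),.8).astype(np.float32)
    c=np.array([.648,.012,.107]); d=np.array([.7071,.7071,0]); n=np.array([-.7071,.7071,0])
    g=np.linspace(-.07,.07,57); P=np.array([[x,y] for x in g for y in g if .020<np.hypot(x,y)<.069])
    W=c+P[:,:1]*d+P[:,1:]*n
    S=lambda im,X:cv2.remap(im,np.array([proj(t,x) for x in X],np.float32).reshape(-1,1,2),None,cv2.INTER_LINEAR)[:,0]
    r=S(a,W); out=[]
    for hz in np.arange(-1,12.1,1)/1e3:       # lift at lever edge, hinge at far edge
        for s in (-2,-1,0,1,2):
            V=W+np.c_[np.zeros((len(W),2)),hz*(.072-P[:,0])/.144]+d*s*1e-3; out.append((np.corrcoef(r,S(b,V))[0,1],hz,s))
    print([tuple(np.round(o,4)) for o in sorted(out)[::-1][:5]])
lift()
o=ctrl.get_obs(); go([.5221,-.1149,.05]); print(o['moment'])
E
python3 lift.py
```

```text
[(np.float64(0.8385), np.float64(0.006), np.float64(1.0)), (np.float64(0.8371), np.float64(0.005), np.float64(1.0)), (np.float64(0.8337), np.float64(0.007), np.float64(1.0)), (np.float64(0.8282), np.float64(0.004), np.float64(1.0)), (np.float64(0.8246), np.float64(0.008), np.float64(1.0))]
t 11.0833 tcp [ 0.522  -0.1151  0.054 ] yaw -45.0 dp [ 0.001 -0.001  0.033] turn 0.0000 w 0.014 F [-0.4 -1.   2.1] n calls 0.033479395165313834
[-0.05243903 -0.33709349 -0.17126452]
```

>>> {"method": "jog_arm", "body": {"deltas": [{"dp": [0.005,0,0.02],"turn": 0,"jaw": 1},{"dp": [0.01,0,0.035],"turn": 0,"jaw": 1},{"dp": [0.01,0,0.035],"turn": 0,"jaw": 1},{"dp": [0.01,0,0.035],"turn": 0,"jaw": 1}]}}

```text
clock: 11.42
tcp_pos: [0.522, -0.1136, 0.0496]
ee_rot: [-0.0, 0.924, 0.383, -0.0]
ft_force: [-0.5, 1.2, 3.7]
grip_width: 0.0139
grasp_force: 58.2
```

```bash
python3 lift.py
```

```text
[(np.float64(0.8166), np.float64(0.006), np.float64(1.0)), (np.float64(0.8163), np.float64(0.007), np.float64(1.0)), (np.float64(0.8112), np.float64(0.008), np.float64(1.0)), (np.float64(0.8107), np.float64(0.005), np.float64(1.0)), (np.float64(0.8027), np.float64(0.009), np.float64(1.0))]
t 11.4667 tcp [ 0.522  -0.1137  0.0496] yaw -45.0 dp [-0.007  0.008 -0.003] turn 0.0000 w 0.014 F [-0.2  0.8  3.2] n calls 0.00767602820504151
[ 0.3841164  -0.14662722  0.04511818]
```

The lid's near edge is up by about 6–7 mm, so it is cocked free. I withdraw the lever horizontally, which the slope keeps clear of both edges, then raise it.

>>> {"method": "jog_arm", "body": {"deltas": [{"dp": [-0.06,0,-0.02],"turn": 0,"jaw": 1},{"dp": [-0.14,0,-0.02],"turn": 0,"jaw": 1},{"dp": [-0.25,0,-0.02],"turn": 0,"jaw": 1},{"dp": [-0.4,0,-0.02],"turn": 0,"jaw": 1},{"dp": [-0.5,0,-0.02],"turn": 0,"jaw": 1},{"dp": [-0.5,0,-0.02],"turn": 0,"jaw": 1}]}}

```text
clock: 11.97
tcp_pos: [0.4764, -0.1595, 0.0522]
ee_rot: [-0.0, 0.925, 0.381, -0.001]
ft_force: [-0.1, -0.2, -0.6]
grip_width: 0.0139
grasp_force: 57.7
```

>>> {"method": "jog_arm", "body": {"deltas": [{"dp": [0,0,-0.3],"turn": 0,"jaw": 1},{"dp": [0,0,-0.5],"turn": -0.04,"jaw": 1},{"dp": [0,0,-0.5],"turn": -0.08,"jaw": 1},{"dp": [0,0,-0.5],"turn": -0.12,"jaw": 1},{"dp": [0,0,-0.5],"turn": -0.16,"jaw": 1},{"dp": [0,0,-0.5],"turn": -0.2,"jaw": 1},{"dp": [0,0,-0.5],"turn": -0.24,"jaw": 1},{"dp": [0,0,-0.5],"turn": -0.24,"jaw": 1}]}}

```text
clock: 12.63
tcp_pos: [0.4795, -0.1568, 0.1123]
ee_rot: [-0.0, 0.716, 0.698, 0.0]
ft_force: [0.9, -0.3, -1.1]
grip_width: 0.0138
grasp_force: 57.7
```

```bash
python3 lift.py
python3 - <<'E'
from h import *
go([.4565,-.139,.06],-1.8)
E
```

```text
[(np.float64(0.8517), np.float64(0.003), np.float64(0.0)), (np.float64(0.8517), np.float64(0.004), np.float64(0.0)), (np.float64(0.8506), np.float64(0.004), np.float64(1.0)), (np.float64(0.8485), np.float64(0.005), np.float64(1.0)), (np.float64(0.846), np.float64(0.003), np.float64(1.0))]
t 12.6833 tcp [ 0.4795 -0.1568  0.1122] yaw -1.9 dp [0.36  0.344 0.519] turn 0.0000 w 0.014 F [-0.7 -0.7 -1. ] n calls 0.5185677338218262
[-0.14014429  0.00289711 -0.00309774]
t 12.6833 tcp [ 0.4795 -0.1568  0.1122] yaw -1.9 dp [ 0.141 -0.196  0.435] turn -0.0005 w 0.014 F [-0.7 -0.7 -1. ] n calls 0.4349988201113362
```

>>> {"method": "jog_arm", "body": {"deltas": [{"dp": [0.14,-0.196,0.2],"turn": 0,"jaw": 1},{"dp": [0.14,-0.196,0.4],"turn": 0,"jaw": 1},{"dp": [0.14,-0.196,0.5],"turn": 0,"jaw": 1},{"dp": [0.14,-0.196,0.58],"turn": 0,"jaw": 1},{"dp": [0.14,-0.196,0.65],"turn": 0,"jaw": 1},{"dp": [0.14,-0.196,0.72],"turn": 0,"jaw": 1},{"dp": [0.14,-0.196,0.79],"turn": 0,"jaw": 1},{"dp": [0.14,-0.196,0.83],"turn": 0,"jaw": 1}]}}

```text
clock: 13.35
tcp_pos: [0.4579, -0.1385, 0.0124]
ee_rot: [0.0, 0.719, 0.695, 0.001]
ft_force: [-0.1, 4.6, 5.9]
grip_width: 0.0136
grasp_force: 62.7
```

>>> {"method": "jog_arm", "body": {"deltas": [{"dp": [0,0,0.01],"turn": 0,"jaw": 1},{"dp": [0,0,0.01],"turn": 0,"jaw": 0.4},{"dp": [0,0,0.01],"turn": 0,"jaw": 0.2},{"dp": [0,0,0.01],"turn": 0,"jaw": -0.2},{"dp": [0,0,0.01],"turn": 0,"jaw": -0.3}]}}

```text
clock: 13.77
tcp_pos: [0.4569, -0.1394, 0.0116]
ee_rot: [0.0, 0.718, 0.696, 0.0]
ft_force: [0.8, 0.1, -0.2]
grip_width: 0.0556
grasp_force: 0.0
```

>>> {"method": "jog_arm", "body": {"deltas": [{"dp": [0,0,-0.3],"turn": 0,"jaw": -0.3},{"dp": [0,0,-0.6],"turn": 0,"jaw": -0.3},{"dp": [0,0,-1],"turn": 0,"jaw": -1},{"dp": [0,0,-1],"turn": 0,"jaw": -1}]}}

```text
clock: 14.1
tcp_pos: [0.4592, -0.1407, 0.1366]
ee_rot: [0.003, 0.719, 0.695, 0.002]
ft_force: [0.4, -1.2, -0.6]
grip_width: 0.0775
grasp_force: 0.0
```

>>> {"method": "jog_arm", "body": {"deltas": [{"dp": [0,0,-0.35],"turn": 0,"jaw": -1},{"dp": [0,0,-0.7],"turn": 0,"jaw": -1},{"dp": [0,0,-0.9],"turn": 0,"jaw": -1},{"dp": [0,0,-0.9],"turn": 0,"jaw": -1}]}}

```text
clock: 14.43
tcp_pos: [0.4593, -0.1403, 0.2445]
ee_rot: [0.003, 0.718, 0.696, 0.003]
ft_force: [1.5, -0.3, -0.0]
grip_width: 0.0854
grasp_force: 0.0
```

Run:
```python
from h import *
o=ctrl.get_obs();p=optics.capture('wrist')
r=regions_of(p,'lever')[0]; m=r['mask']; print(r['conf'],r['rect'])
c=cv2.minAreaRect(np.argwhere(m)[:,::-1].astype(np.float32)); print([onz(p,u,.01,o)[:2].round(4) for u in cv2.boxPoints(c)])
r=regions_of(p,'mat')[0]; m=r['mask']; print(r['conf'],r['rect'])
c=cv2.minAreaRect(np.argwhere(m)[:,::-1].astype(np.float32)); print([onz(p,u,.003,o)[:2].round(4) for u in cv2.boxPoints(c)])
go([.648,.012,.26],-45);go([.648,.012,.26],0)
```

```text
0.93 [94.4, 270.4, 214.6, 289.4]
[array([ 0.2149, -0.2108]), array([ 0.3469, -0.2072]), array([ 0.346 , -0.2225]), array([ 0.2126, -0.2261])]
0.75 [241.1, 74.0, 360.9, 290.1]
[array([ 0.3889, -0.0208]), array([ 0.4978, -0.0168]), array([ 0.5141, -0.2379]), array([ 0.3858, -0.2435])]
t 14.5833 tcp [ 0.4565 -0.1389  0.2392] yaw -1.8 dp [ 1.307  1.556 -0.172] turn 0.2401 w 0.085 F [-0.1  0.5  0. ] n calls 1.555930043561534
t 14.5833 tcp [ 0.4565 -0.1389  0.2392] yaw -1.8 dp [ 1.307  1.556 -0.172] turn -0.0099 w 0.085 F [-0.1  0.5  0. ] n calls 1.555930043561534
```

>>> {"method": "jog_arm", "body": {"deltas": [{"dp": [0.655,0.78,-0.09],"turn": 0,"jaw": -0.3},{"dp": [0.655,0.78,-0.09],"turn": 0,"jaw": -0.3},{"dp": [0.655,0.78,-0.09],"turn": 0,"jaw": -0.3},{"dp": [0.655,0.78,-0.09],"turn": 0,"jaw": -0.3}]}}

```text
clock: 14.92
tcp_pos: [0.5574, -0.0563, 0.2483]
ee_rot: [-0.0, 0.715, 0.699, 0.0]
ft_force: [-0.1, 0.8, -0.5]
grip_width: 0.0557
grasp_force: 0.0
```

>>> {"method": "jog_arm", "body": {"deltas": [{"dp": [0.655,0.78,-0.09],"turn": 0,"jaw": -0.3},{"dp": [0.655,0.78,-0.09],"turn": 0,"jaw": -0.3},{"dp": [0.655,0.78,-0.09],"turn": 0,"jaw": -0.3},{"dp": [0.655,0.78,-0.09],"turn": 0,"jaw": -0.3},{"dp": [0.655,0.78,-0.09],"turn": 0,"jaw": -0.3}]}}

```text
clock: 15.33
tcp_pos: [0.6492, 0.0143, 0.258]
ee_rot: [-0.001, 0.717, 0.697, -0.002]
ft_force: [-0.8, 0.1, -0.5]
grip_width: 0.0551
grasp_force: 0.0
```

Run:
```python
from h import *
go([.648,.012,.19],0)
t=optics.capture('scene')
for r in regions_of(t,'lever')[:4]: print(round(r['conf'],2),r['rect'],onz(t,np.argwhere(r['mask']).mean(0)[::-1],.01)[:2].round(3))
```

```text
t 15.3333 tcp [0.6492 0.0143 0.258 ] yaw -1.6 dp [-0.019 -0.007  0.567] turn -0.0089 w 0.055 F [-0.8  0.1 -0.5] n calls 0.5665399108224474
0.64 [225.0, 245.7, 300.5, 286.3] [ 0.459 -0.113]
0.58 [171.9, 216.6, 199.1, 253.0] [ 0.277 -0.22 ]
0.55 [80.1, 244.4, 134.3, 269.1] [ 0.249 -0.406]
```

>>> {"method": "jog_arm", "body": {"deltas": [{"dp": [-0.01,-0.007,0.3],"turn": 0,"jaw": -0.3},{"dp": [-0.01,-0.007,0.6],"turn": 0,"jaw": -0.3},{"dp": [-0.01,-0.007,0.8],"turn": 0,"jaw": -0.3},{"dp": [-0.01,-0.007,0.8],"turn": 0,"jaw": -0.3}], "newtons": 60}}

```text
clock: 15.77
tcp_pos: [0.6434, 0.0101, 0.1597]
ee_rot: [-0.003, 0.719, 0.695, -0.004]
ft_force: [-0.9, 0.4, -0.1]
grip_width: 0.0552
grasp_force: 0.0
```

>>> {"method": "jog_arm", "body": {"deltas": [{"dp": [0,0,0.2],"turn": 0,"jaw": -0.3},{"dp": [0,0,0.35],"turn": 0,"jaw": -0.3},{"dp": [0,0,0.4],"turn": 0,"jaw": -0.3},{"dp": [0,0,0.4],"turn": 0,"jaw": -0.3},{"dp": [0,0,0.4],"turn": 0,"jaw": -0.3}]}}

```text
clock: 16.18
tcp_pos: [0.6482, 0.0104, 0.1184]
ee_rot: [0.0, 0.718, 0.696, 0.0]
ft_force: [0.4, -0.1, 0.3]
grip_width: 0.0554
grasp_force: 0.0
```

>>> {"method": "jog_arm", "body": {"deltas": [{"dp": [0,0,0],"turn": 0,"jaw": 0.2},{"dp": [0,0,0],"turn": 0,"jaw": 1},{"dp": [0,0,0],"turn": 0,"jaw": 1},{"dp": [0,0,0],"turn": 0,"jaw": 1},{"dp": [0,0,0],"turn": 0,"jaw": 1},{"dp": [0,0,0],"turn": 0,"jaw": 1}]}}

```text
clock: 16.68
tcp_pos: [0.6502, 0.0106, 0.1188]
ee_rot: [0.002, 0.718, 0.696, 0.002]
ft_force: [5.5, -1.1, 4.1]
grip_width: 0.032
grasp_force: 59.4
```

>>> {"method": "jog_arm", "body": {"deltas": [{"dp": [0,0,-0.01],"turn": 0,"jaw": 1},{"dp": [0,0,-0.02],"turn": 0,"jaw": 1},{"dp": [0,0,-0.03],"turn": 0,"jaw": 1},{"dp": [0,0,-0.04],"turn": 0,"jaw": 1},{"dp": [0,0,-0.05],"turn": 0,"jaw": 1},{"dp": [0,0,-0.06],"turn": 0,"jaw": 1}]}}

```text
clock: 17.18
tcp_pos: [0.6478, 0.0107, 0.1242]
ee_rot: [0.0, 0.718, 0.696, -0.0]
ft_force: [3.4, -1.2, -2.8]
grip_width: 0.0319
grasp_force: 60.1
```

>>> {"method": "jog_arm", "body": {"deltas": [{"dp": [0,0,-0.015],"turn": 0,"jaw": 1},{"dp": [0,0,-0.03],"turn": 0,"jaw": 1},{"dp": [0,0,-0.045],"turn": 0,"jaw": 1},{"dp": [0,0,-0.06],"turn": 0,"jaw": 1},{"dp": [0,0,-0.06],"turn": 0,"jaw": 1}]}}

```text
clock: 17.6
tcp_pos: [0.6476, 0.0113, 0.1317]
ee_rot: [-0.0, 0.718, 0.696, 0.0]
ft_force: [0.3, 0.8, -1.3]
grip_width: 0.0318
grasp_force: 60.3
```

>>> {"method": "jog_arm", "body": {"deltas": [{"dp": [0,0,-0.03],"turn": 0,"jaw": 1},{"dp": [0,0,-0.07],"turn": 0,"jaw": 1},{"dp": [0,0,-0.15],"turn": 0,"jaw": 1},{"dp": [0,0,-0.25],"turn": 0,"jaw": 1},{"dp": [0,0,-0.4],"turn": 0,"jaw": 1},{"dp": [0,0,-0.5],"turn": 0,"jaw": 1},{"dp": [0,0,-0.5],"turn": 0,"jaw": 1}]}}

```text
clock: 18.18
tcp_pos: [0.6497, 0.0107, 0.1952]
ee_rot: [0.002, 0.718, 0.696, 0.002]
ft_force: [0.6, -0.6, -1.3]
grip_width: 0.0318
grasp_force: 60.4
```

Run:
```python
from h import *
go([.511,.384,.2],-1.6)
for n in('top','scene'):
    p=optics.capture(n)
    for l in ('lid','reel_core','board','tray'):
        for r in regions_of(p,l)[:2]:
            m=np.argwhere(r['mask']).mean(0)[::-1]
            print(n,l,round(r['conf'],2),np.round(r['rect'],1),m.round(1),[onz(p,m,z)[:2].round(3) for z in (0,.014,.045,.05,.2)])
```

```text
t 18.1833 tcp [0.6497 0.0107 0.1952] yaw -1.8 dp [ 3.074 -1.253 -0.045] turn -0.0011 w 0.032 F [ 0.6 -0.6 -1.3] n calls 3.0735421369535323
top lid 0.78 [313.6 169.1 331.9 212.5] [325.5 190.7] [array([ 0.685, -0.041]), array([ 0.681, -0.04 ]), array([ 0.673, -0.04 ]), array([ 0.672, -0.039]), array([ 0.632, -0.035])]
top board 0.86 [139.9 212.1 213.7 287.8] [174.7 248.6] [array([0.514, 0.393]), array([0.512, 0.389]), array([0.507, 0.382]), array([0.507, 0.38 ]), array([0.484, 0.342])]
top board 0.36 [313.3 188.7 338.  229.3] [325.1 211.6] [array([ 0.622, -0.039]), array([ 0.619, -0.039]), array([ 0.612, -0.038]), array([ 0.611, -0.038]), array([ 0.577, -0.034])]
top tray 0.67 [408.6 194.6 483.8 271.4] [446.4 232.3] [array([ 0.56 , -0.389]), array([ 0.558, -0.386]), array([ 0.552, -0.378]), array([ 0.551, -0.376]), array([ 0.524, -0.339])]
top tray 0.33 [313.7 166.5 338.8 215.2] [325.3 191. ] [array([ 0.684, -0.04 ]), array([ 0.68, -0.04]), array([ 0.672, -0.039]), array([ 0.671, -0.039]), array([ 0.631, -0.035])]
scene reel_core 0.57 [337.8 280.5 377.3 299. ] [355.9 289.8] [array([0.635, 0.025]), array([0.64, 0.02]), array([0.653, 0.008]), array([0.655, 0.006]), array([ 0.715, -0.052])]
scene board 0.97 [400.3 149.  492.5 225.2] [443.2 185.9] [array([0.519, 0.394]), array([0.526, 0.384]), array([0.542, 0.361]), array([0.544, 0.358]), array([0.621, 0.249])]
scene tray 0.91 [108.9 286.8 248.1 419.9] [175.6 353.7] [array([ 0.542, -0.379]), array([ 0.549, -0.379]), array([ 0.564, -0.38 ]), array([ 0.567, -0.38 ]), array([ 0.64 , -0.383])]
```

>>> {"method": "jog_arm", "body": {"deltas": [{"dp": [0.26,-0.09,0],"turn": 0,"jaw": 1},{"dp": [0.52,-0.18,0],"turn": 0,"jaw": 1},{"dp": [0.79,-0.27,0],"turn": 0,"jaw": 1},{"dp": [0.79,-0.27,0],"turn": 0,"jaw": 1}]}}

```text
clock: 19.02
tcp_pos: [0.6162, 0.1162, 0.1904]
ee_rot: [-0.003, 0.715, 0.699, 0.001]
ft_force: [-0.0, 1.8, -1.8]
grip_width: 0.0321
grasp_force: 60.4
```

>>> {"method": "jog_arm", "body": {"deltas": [{"dp": [0.26,-0.09,0],"turn": 0,"jaw": 1},{"dp": [0.52,-0.18,0],"turn": 0,"jaw": 1},{"dp": [0.79,-0.27,0],"turn": 0,"jaw": 1},{"dp": [0.79,-0.27,0],"turn": 0,"jaw": 1}]}}

```text
clock: 19.35
tcp_pos: [0.5861, 0.2119, 0.1905]
ee_rot: [-0.003, 0.715, 0.7, 0.001]
ft_force: [-0.6, 2.3, -2.1]
grip_width: 0.0318
grasp_force: 60.4
```

>>> {"method": "jog_arm", "body": {"deltas": [{"dp": [0.26,-0.09,0],"turn": 0,"jaw": 1},{"dp": [0.52,-0.18,0],"turn": 0,"jaw": 1},{"dp": [0.79,-0.27,0],"turn": 0,"jaw": 1},{"dp": [0.79,-0.27,0],"turn": 0,"jaw": 1}]}}

```text
clock: 19.68
tcp_pos: [0.556, 0.3075, 0.1904]
ee_rot: [-0.002, 0.714, 0.7, 0.001]
ft_force: [-1.1, 1.7, -3.1]
grip_width: 0.0316
grasp_force: 60.4
```

>>> {"method": "jog_arm", "body": {"deltas": [{"dp": [0.26,-0.09,0],"turn": 0,"jaw": 1},{"dp": [0.52,-0.18,0],"turn": 0,"jaw": 1},{"dp": [0.76,-0.27,0],"turn": 0,"jaw": 1},{"dp": [0.76,-0.27,0],"turn": 0,"jaw": 1},{"dp": [0.76,-0.27,0],"turn": 0,"jaw": 1}]}}

```text
clock: 20.1
tcp_pos: [0.5286, 0.3929, 0.1906]
ee_rot: [-0.0, 0.716, 0.698, -0.0]
ft_force: [-0.0, -1.0, -2.3]
grip_width: 0.032
grasp_force: 60.4
```

Run:
```python
from h import *
o=ctrl.get_obs();go([.516,.387,.06],-1.6); p=optics.capture('wrist'); save(p,'w5')
r=regions_of(p,'lid')[:2]
for x in r: print(x['conf'],x['rect'])
t=optics.capture('scene')
for n in ('reel_core','spare_mid','lid'):
    for x in regions_of(t,n)[:3]: m=np.argwhere(x['mask']).mean(0)[::-1]; print(n,x['conf'],np.round(x['rect']),[onz(t,m,z)[:2].round(3) for z in (.05,.084,.17)])
```

```text
t 20.1 tcp [0.5286 0.3929 0.1906] yaw -1.5 dp [-0.052 -0.103  1.089] turn 0.0005 w 0.032 F [-0.  -1.  -2.3] n calls 1.0886114991911775
0.73 [156.7, 129.2, 478.1, 419.8]
reel_core 0.85 [337. 270. 379. 299.] [array([0.645, 0.018]), array([0.659, 0.004]), array([ 0.694, -0.03 ])]
reel_core 0.46 [428. 116. 492. 163.] [array([0.458, 0.491]), array([0.478, 0.462]), array([0.529, 0.389])]
spare_mid 0.79 [422. 283. 461. 327.] [array([0.782, 0.137]), array([0.791, 0.12 ]), array([0.815, 0.076])]
lid 0.97 [430. 119. 490. 165.] [array([0.46 , 0.489]), array([0.48, 0.46]), array([0.531, 0.387])]
lid 0.68 [458. 230. 502. 289.] [array([0.755, 0.278]), array([0.765, 0.256]), array([0.792, 0.2  ])]
```

View pics/w5.png

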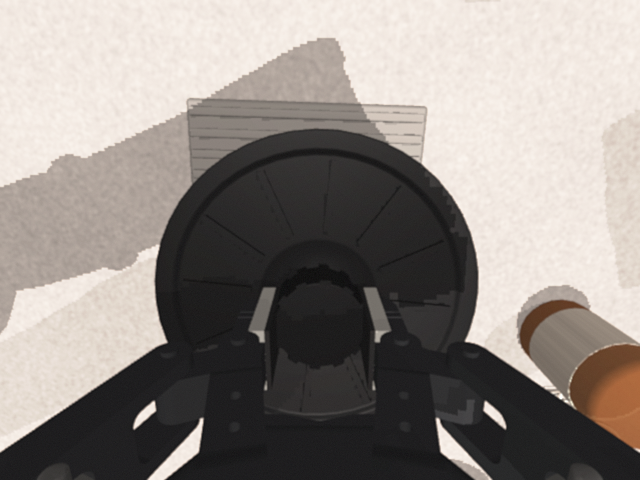

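The picture shows the lid held level by its knob at (318, 315), above the board at (190–425, 100). The amber bottle at (600, 370) is clear. Now I lower it.

>>> {"method": "jog_arm", "body": {"deltas": [{"dp": [-0.05,-0.1,0.25],"turn": 0,"jaw": 1},{"dp": [-0.05,-0.1,0.5],"turn": 0,"jaw": 1},{"dp": [-0.05,-0.1,0.75],"turn": 0,"jaw": 1},{"dp": [-0.05,-0.1,0.95],"turn": 0,"jaw": 1},{"dp": [-0.05,-0.1,1.0],"turn": 0,"jaw": 1},{"dp": [-0.05,-0.1,1.0],"turn": 0,"jaw": 1}]}}

```text
clock: 20.9
tcp_pos: [0.5171, 0.3836, 0.0698]
ee_rot: [-0.0, 0.718, 0.696, -0.002]
ft_force: [-0.1, -0.6, -1.0]
grip_width: 0.0318
grasp_force: 60.4
```

>>> {"method": "jog_arm", "body": {"deltas": [{"dp": [0,0,0.04],"turn": 0,"jaw": 1},{"dp": [0,0,0.08],"turn": 0,"jaw": 1},{"dp": [0,0,0.11],"turn": 0,"jaw": 1},{"dp": [0,0,0.13],"turn": 0,"jaw": 1},{"dp": [0,0,0.15],"turn": 0,"jaw": 1},{"dp": [0,0,0.15],"turn": 0,"jaw": 1}]}}

```text
clock: 21.4
tcp_pos: [0.5177, 0.3849, 0.0532]
ee_rot: [-0.0, 0.718, 0.696, -0.0]
ft_force: [-1.0, 0.5, -1.7]
grip_width: 0.0319
grasp_force: 60.4
```

>>> {"method": "jog_arm", "body": {"deltas": [{"dp": [0,0,0.015],"turn": 0,"jaw": 1},{"dp": [0,0,0.03],"turn": 0,"jaw": 1},{"dp": [0,0,0.04],"turn": 0,"jaw": 1},{"dp": [0,0,0.04],"turn": 0,"jaw": 1}]}}

```text
clock: 21.73
tcp_pos: [0.5177, 0.3848, 0.0483]
ee_rot: [-0.0, 0.718, 0.696, -0.0]
ft_force: [1.1, -0.1, -1.7]
grip_width: 0.032
grasp_force: 60.4
```

Run:
```python
from h import *
o=ctrl.get_obs();go([.516,.387,.043],-1.6);print(o['moment'])
```

```text
t 21.7333 tcp [0.5177 0.3848 0.0483] yaw -1.8 dp [ 0.018 -0.015  0.044] turn -0.0010 w 0.032 F [ 1.1 -0.1 -1.7] n calls 0.044146191083699604
[ 0.02235611 -0.02726885 -0.00074997]
```

>>> {"method": "jog_arm", "body": {"deltas": [{"dp": [0,0,0.01],"turn": 0,"jaw": 1},{"dp": [0,0,0.02],"turn": 0,"jaw": 1},{"dp": [0,0,0.025],"turn": 0,"jaw": 1},{"dp": [0,0,0.025],"turn": 0,"jaw": 1}]}}

```text
clock: 22.07
tcp_pos: [0.5177, 0.3848, 0.0454]
ee_rot: [-0.0, 0.718, 0.696, -0.0]
ft_force: [-0.3, -0.7, -1.8]
grip_width: 0.0321
grasp_force: 60.4
```

>>> {"method": "jog_arm", "body": {"deltas": [{"dp": [0,0,0.01],"turn": 0,"jaw": 1},{"dp": [0,0,0.017],"turn": 0,"jaw": 1},{"dp": [0,0,0.017],"turn": 0,"jaw": 1},{"dp": [0,0,0.017],"turn": 0,"jaw": 1}]}}

```text
clock: 22.4
tcp_pos: [0.5178, 0.3848, 0.0435]
ee_rot: [-0.0, 0.718, 0.696, -0.0]
ft_force: [-0.7, 0.4, -1.7]
grip_width: 0.0319
grasp_force: 60.4
```

>>> {"method": "jog_arm", "body": {"deltas": [{"dp": [0,0,0.01],"turn": 0,"jaw": 1},{"dp": [0,0,0.017],"turn": 0,"jaw": 1},{"dp": [0,0,0.017],"turn": 0,"jaw": 1},{"dp": [0,0,0.017],"turn": 0,"jaw": 1}]}}

```text
clock: 22.73
tcp_pos: [0.518, 0.3845, 0.042]
ee_rot: [0.0, 0.718, 0.696, 0.0]
ft_force: [-1.9, -3.7, 5.0]
grip_width: 0.032
grasp_force: 61.2
```

>>> {"method": "jog_arm", "body": {"deltas": [{"dp": [0,0,0],"turn": 0,"jaw": 0.2},{"dp": [0,0,0],"turn": 0,"jaw": -0.1},{"dp": [0,0,0],"turn": 0,"jaw": -0.4},{"dp": [0,0,0],"turn": 0,"jaw": -0.4},{"dp": [0,0,0],"turn": 0,"jaw": -0.4}]}}

```text
clock: 23.15
tcp_pos: [0.5179, 0.385, 0.0415]
ee_rot: [0.0, 0.718, 0.696, 0.0]
ft_force: [-0.8, -0.0, -0.6]
grip_width: 0.0599
grasp_force: 0.0
```

>>> {"method": "jog_arm", "body": {"deltas": [{"dp": [0,0,-0.1],"turn": 0,"jaw": -0.4},{"dp": [0,0,-0.4],"turn": 0,"jaw": -0.4},{"dp": [0,0,-0.7],"turn": 0,"jaw": -0.4},{"dp": [0,0,-1],"turn": 0,"jaw": -0.4},{"dp": [0,0,-1],"turn": 0,"jaw": -0.4}]}}

```text
clock: 23.57
tcp_pos: [0.5216, 0.3864, 0.1698]
ee_rot: [0.001, 0.718, 0.696, 0.006]
ft_force: [1.8, 0.1, 0.6]
grip_width: 0.0599
grasp_force: 0.0
```

Run:
```python
from h import *
o=ctrl.get_obs();go([.648,.012,.24],-1.8)
for n in('scene','top'):
    t=optics.capture(n)
    for l,zs in (('reel_core',(.05,.084)),('lid',(.03,.045)),('board',(0,.014))):
        for x in regions_of(t,l)[:2]:
            m=np.argwhere(x['mask']).mean(0)[::-1]; print(n,l,round(x['conf'],2),np.round(x['rect']),[onz(t,m,z)[:2].round(3) for z in zs])
```

```text
t 23.5667 tcp [0.5216 0.3864 0.1698] yaw -1.8 dp [-3.08   1.157 -0.597] turn -0.0002 w 0.060 F [1.8 0.1 0.6] n calls 3.0803913205558504
scene reel_core 0.81 [337. 270. 379. 296.] [array([0.645, 0.017]), array([0.659, 0.003])]
scene reel_core 0.36 [421. 285. 462. 326.] [array([0.779, 0.139]), array([0.789, 0.122])]
scene lid 0.65 [415. 161. 469. 202.] [array([0.521, 0.383]), array([0.529, 0.372])]
scene board 0.66 [392. 146. 496. 225.] [array([0.525, 0.383]), array([0.532, 0.373])]
top reel_core 0.91 [290. 183. 326. 215.] [array([0.65 , 0.012]), array([0.641, 0.012])]
top lid 0.74 [152. 222. 199. 272.] [array([0.516, 0.375]), array([0.513, 0.371])]
top lid 0.73 [287. 124. 318. 162.] [array([0.829, 0.033]), array([0.823, 0.033])]
top board 0.55 [149. 214. 213. 287.] [array([0.502, 0.357]), array([0.5  , 0.353])]
```

>>> {"method": "jog_arm", "body": {"deltas": [{"dp": [-0.3,0.1,-0.1],"turn": 0,"jaw": -0.4},{"dp": [-0.77,0.29,-0.15],"turn": 0,"jaw": -0.4},{"dp": [-0.77,0.29,-0.15],"turn": 0,"jaw": -0.4},{"dp": [-0.77,0.29,-0.15],"turn": 0,"jaw": -0.4}]}}

```text
clock: 24.3
tcp_pos: [0.5524, 0.2845, 0.1801]
ee_rot: [0.002, 0.721, 0.693, -0.0]
ft_force: [0.6, 0.2, -0.5]
grip_width: 0.06
grasp_force: 0.0
```

>>> {"method": "jog_arm", "body": {"deltas": [{"dp": [-0.77,0.29,-0.15],"turn": 0,"jaw": -0.4},{"dp": [-0.77,0.29,-0.15],"turn": 0,"jaw": -0.4},{"dp": [-0.77,0.29,-0.15],"turn": 0,"jaw": -0.4}]}}

```text
clock: 24.55
tcp_pos: [0.5833, 0.1921, 0.1981]
ee_rot: [0.001, 0.72, 0.694, -0.0]
ft_force: [0.5, -0.6, 1.0]
grip_width: 0.0595
grasp_force: 0.0
```

>>> {"method": "jog_arm", "body": {"deltas": [{"dp": [-0.77,0.29,-0.15],"turn": 0,"jaw": -0.4},{"dp": [-0.77,0.29,-0.15],"turn": 0,"jaw": -0.4},{"dp": [-0.77,0.29,-0.15],"turn": 0,"jaw": -0.4}]}}

```text
clock: 24.8
tcp_pos: [0.6149, 0.0981, 0.2163]
ee_rot: [0.002, 0.72, 0.694, -0.0]
ft_force: [0.2, -1.6, 0.5]
grip_width: 0.0595
grasp_force: 0.0
```

>>> {"method": "jog_arm", "body": {"deltas": [{"dp": [-0.6,0.22,-0.15],"turn": 0,"jaw": -0.4},{"dp": [-0.6,0.22,-0.15],"turn": 0,"jaw": -0.4},{"dp": [-0.6,0.22,-0.15],"turn": 0,"jaw": -0.4},{"dp": [-0.6,0.22,-0.15],"turn": 0,"jaw": -0.4}]}}

```text
clock: 25.13
tcp_pos: [0.6381, 0.0287, 0.2335]
ee_rot: [0.001, 0.72, 0.694, -0.0]
ft_force: [0.8, 1.3, 0.6]
grip_width: 0.0599
grasp_force: 0.0
```

Run:
```python
from h import *
o=ctrl.get_obs();go([.648,.012,.24],-1.8); p=optics.capture('wrist'); save(p,'w6')
for l in ('reel_core','tank'):
    for x in regions_of(p,l)[:2]:
        q=np.argwhere(x['mask'])[:,::-1].astype(np.float32); print(l,round(x['conf'],2),np.round(x['rect']))
        for z in (.05,.1): print(z,cv2.minEnclosingCircle(np.array([onz(p,u,z,o)[:2] for u in cv2.convexHull(q)[:,0]],np.float32)))
```

```text
t 25.1333 tcp [0.6381 0.0287 0.2335] yaw -2.1 dp [-0.136  0.087 -0.054] turn -0.0015 w 0.060 F [0.8 1.3 0.6] n calls 0.13636784542974326
reel_core 0.84 [287. 180. 382. 278.]
0.05 ((0.6508945822715759, 0.012577802874147892), 0.04692463204264641)
0.1 ((0.649420976638794, 0.026299932971596718), 0.03975250571966171)
reel_core 0.45 [228. 133. 443. 341.]
0.05 ((0.6514928936958313, -0.002228704746812582), 0.09750120341777802)
0.1 ((0.64992755651474, 0.013761352747678757), 0.08258229494094849)
```

>>> {"method": "jog_arm", "body": {"deltas": [{"dp": [-0.13,0.1,0.2],"turn": 0,"jaw": -0.4},{"dp": [-0.13,0.1,0.5],"turn": 0,"jaw": -0.4},{"dp": [-0.13,0.1,0.8],"turn": 0,"jaw": -0.4},{"dp": [-0.13,0.1,0.9],"turn": 0,"jaw": -0.4},{"dp": [-0.13,0.1,0.9],"turn": 0,"jaw": -0.4},{"dp": [-0.13,0.1,0.9],"turn": 0,"jaw": -0.4}], "newtons": 40}}

```text
clock: 25.78
tcp_pos: [0.6492, 0.0169, 0.1258]
ee_rot: [-0.0, 0.718, 0.697, -0.0]
ft_force: [0.8, 0.2, 0.8]
grip_width: 0.0598
grasp_force: 0.0
```

Run:
```python
from h import *
go([.650,.0125,.058],-1.8)
```

```text
t 25.7833 tcp [0.6492 0.0169 0.1258] yaw -1.7 dp [-0.037  0.009  0.565] turn 0.0006 w 0.060 F [0.8 0.2 0.8] n calls 0.5649441499071902
```

>>> {"method": "jog_arm", "body": {"deltas": [{"dp": [-0.03,0.009,0.15],"turn": 0,"jaw": -0.4},{"dp": [-0.03,0.009,0.3],"turn": 0,"jaw": -0.4},{"dp": [-0.03,0.009,0.45],"turn": 0,"jaw": -0.4},{"dp": [-0.03,0.009,0.56],"turn": 0,"jaw": -0.4},{"dp": [-0.03,0.009,0.56],"turn": 0,"jaw": -0.4},{"dp": [-0.03,0.009,0.56],"turn": 0,"jaw": -0.4}]}}

```text
clock: 26.28
tcp_pos: [0.6508, 0.0125, 0.0593]
ee_rot: [0.0, 0.718, 0.696, 0.0]
ft_force: [0.6, -0.9, 0.6]
grip_width: 0.0599
grasp_force: 0.0
```

>>> {"method": "jog_arm", "body": {"deltas": [{"dp": [0,0,0],"turn": 0,"jaw": 0.2},{"dp": [0,0,0],"turn": 0,"jaw": 1},{"dp": [0,0,0],"turn": 0,"jaw": 1},{"dp": [0,0,0],"turn": 0,"jaw": 1},{"dp": [0,0,0],"turn": 0,"jaw": 1},{"dp": [0,0,0],"turn": 0,"jaw": 1}]}}

```text
clock: 26.78
tcp_pos: [0.651, 0.0121, 0.0596]
ee_rot: [0.001, 0.718, 0.696, 0.001]
ft_force: [-1.1, 0.5, 6.0]
grip_width: 0.0271
grasp_force: 39.0
```

>>> {"method": "jog_arm", "body": {"deltas": [{"dp": [0,0,-0.05],"turn": 0,"jaw": 1},{"dp": [0,0,-0.15],"turn": 0,"jaw": 1},{"dp": [0,0,-0.35],"turn": 0,"jaw": 1},{"dp": [0,0,-0.6],"turn": 0,"jaw": 1},{"dp": [0,0,-0.8],"turn": 0,"jaw": 1},{"dp": [0,0,-1.0],"turn": 0,"jaw": 1},{"dp": [0,0,-1.0],"turn": 0,"jaw": 1}]}}

```text
clock: 27.37
tcp_pos: [0.6528, 0.0114, 0.1846]
ee_rot: [0.003, 0.718, 0.696, 0.003]
ft_force: [1.9, -0.1, -1.5]
grip_width: 0.0269
grasp_force: 39.7
```

Run:
```python
from h import *
go([.650,.0125,.21],-1.8); go([.555,-.379,.21],-1.8)
t=optics.capture('scene')
for l in ('reel_core','tray'):
    for x in regions_of(t,l)[:3]:
        q=np.argwhere(x['mask'])[:,::-1].astype(np.float32); print(l,round(x['conf'],2),np.round(x['rect']),onz(t,q.mean(0),.17)[:2].round(3))
        if l=='tray': print([onz(t,u,.048)[:2].round(3) for u in cv2.boxPoints(cv2.minAreaRect(q))])
```

```text
t 27.3667 tcp [0.6528 0.0114 0.1846] yaw -1.8 dp [ 0.008 -0.022 -0.212] turn -0.0001 w 0.027 F [ 1.9 -0.1 -1.5] n calls 0.21176573028826923
t 27.3667 tcp [0.6528 0.0114 0.1846] yaw -1.8 dp [-3.278 -0.71  -0.22 ] turn -0.0001 w 0.027 F [ 1.9 -0.1 -1.5] n calls 3.2777260403864106
reel_core 0.69 [341. 240. 385. 290.] [ 0.665 -0.007]
tray 0.59 [106. 284. 245. 422.] [ 0.625 -0.382]
[array([ 0.437, -0.483]), array([ 0.448, -0.258]), array([ 0.693, -0.283]), array([ 0.67 , -0.485])]
```

>>> {"method": "jog_arm", "body": {"deltas": [{"dp": [-0.27,-0.06,-0.05],"turn": 0,"jaw": 1},{"dp": [-0.55,-0.12,-0.05],"turn": 0,"jaw": 1},{"dp": [-0.82,-0.18,-0.05],"turn": 0,"jaw": 1},{"dp": [-0.82,-0.18,-0.05],"turn": 0,"jaw": 1}]}}

```text
clock: 27.85
tcp_pos: [0.6221, -0.0947, 0.1839]
ee_rot: [0.001, 0.721, 0.692, -0.003]
ft_force: [-0.1, -2.2, -0.6]
grip_width: 0.0265
grasp_force: 39.7
```

>>> {"method": "jog_arm", "body": {"deltas": [{"dp": [-0.27,-0.06,0],"turn": 0,"jaw": 1},{"dp": [-0.55,-0.12,0],"turn": 0,"jaw": 1},{"dp": [-0.82,-0.18,0],"turn": 0,"jaw": 1},{"dp": [-0.82,-0.18,0],"turn": 0,"jaw": 1}]}}

```text
clock: 28.18
tcp_pos: [0.597, -0.1919, 0.1839]
ee_rot: [0.001, 0.721, 0.692, -0.003]
ft_force: [-1.4, -1.2, -1.2]
grip_width: 0.0269
grasp_force: 39.7
```

>>> {"method": "jog_arm", "body": {"deltas": [{"dp": [-0.27,-0.06,0],"turn": 0,"jaw": 1},{"dp": [-0.55,-0.12,0],"turn": 0,"jaw": 1},{"dp": [-0.82,-0.18,0],"turn": 0,"jaw": 1},{"dp": [-0.82,-0.18,0],"turn": 0,"jaw": 1}]}}

```text
clock: 28.52
tcp_pos: [0.5718, -0.2891, 0.1839]
ee_rot: [0.001, 0.721, 0.693, -0.003]
ft_force: [-0.4, -0.4, -1.3]
grip_width: 0.0268
grasp_force: 39.7
```

>>> {"method": "jog_arm", "body": {"deltas": [{"dp": [-0.27,-0.06,0],"turn": 0,"jaw": 1},{"dp": [-0.55,-0.12,0],"turn": 0,"jaw": 1},{"dp": [-0.8,-0.17,0],"turn": 0,"jaw": 1},{"dp": [-0.8,-0.17,0],"turn": 0,"jaw": 1},{"dp": [-0.8,-0.17,0],"turn": 0,"jaw": 1},{"dp": [-0.8,-0.17,0],"turn": 0,"jaw": 1}]}}

```text
clock: 29.02
tcp_pos: [0.5527, -0.3751, 0.1832]
ee_rot: [-0.001, 0.718, 0.696, 0.0]
ft_force: [0.2, 0.7, -1.8]
grip_width: 0.0267
grasp_force: 39.7
```

Run:
```python
from h import *
o=ctrl.get_obs();go([.556,-.377,.062],-1.8)
p=optics.capture('top')
for l in ('reel_core','tray'):
    for x in regions_of(p,l)[:3]:
        q=np.argwhere(x['mask'])[:,::-1].astype(np.float32); print(l,round(x['conf'],2),np.round(x['rect']),onz(p,[(x['rect'][0]+x['rect'][2])/2,(x['rect'][1]+x['rect'][3])/2],.048)[:2].round(3))
```

```text
t 29.0167 tcp [ 0.5527 -0.3751  0.1832] yaw -1.8 dp [-0.017  0.029  1.01 ] turn 0.0000 w 0.027 F [ 0.2  0.7 -1.8] n calls 1.009634116910797
tray 0.58 [408. 193. 483. 274.] [ 0.548 -0.373]
```

Good alignment over the tray; I lower it and set it down by feel.

>>> {"method": "jog_arm", "body": {"deltas": [{"dp": [-0.01,0,0.25],"turn": 0,"jaw": 1},{"dp": [-0.01,0,0.5],"turn": 0,"jaw": 1},{"dp": [-0.01,0,0.75],"turn": 0,"jaw": 1},{"dp": [-0.01,0,0.9],"turn": 0,"jaw": 1},{"dp": [-0.01,0,0.97],"turn": 0,"jaw": 1},{"dp": [-0.01,0,0.97],"turn": 0,"jaw": 1},{"dp": [-0.01,0,0.97],"turn": 0,"jaw": 1}]}}

```text
clock: 29.75
tcp_pos: [0.5533, -0.3771, 0.0685]
ee_rot: [0.0, 0.718, 0.696, 0.0]
ft_force: [-0.0, -0.3, 0.5]
grip_width: 0.0268
grasp_force: 39.8
```

>>> {"method": "jog_arm", "body": {"deltas": [{"dp": [0,0,0.015],"turn": 0,"jaw": 1},{"dp": [0,0,0.03],"turn": 0,"jaw": 1},{"dp": [0,0,0.04],"turn": 0,"jaw": 1},{"dp": [0,0,0.04],"turn": 0,"jaw": 1}]}}

```text
clock: 30.08
tcp_pos: [0.553, -0.3775, 0.0635]
ee_rot: [0.0, 0.718, 0.696, 0.0]
ft_force: [-0.4, 0.2, -1.7]
grip_width: 0.0266
grasp_force: 39.8
```

>>> {"method": "jog_arm", "body": {"deltas": [{"dp": [0,0,0.01],"turn": 0,"jaw": 1},{"dp": [0,0,0.015],"turn": 0,"jaw": 1},{"dp": [0,0,0.015],"turn": 0,"jaw": 1}]}}

```text
clock: 30.33
tcp_pos: [0.5527, -0.3774, 0.0612]
ee_rot: [-0.0, 0.718, 0.696, 0.0]
ft_force: [0.1, -0.8, -1.4]
grip_width: 0.0267
grasp_force: 39.8
```

>>> {"method": "jog_arm", "body": {"deltas": [{"dp": [0,0,0.01],"turn": 0,"jaw": 1},{"dp": [0,0,0.015],"turn": 0,"jaw": 1},{"dp": [0,0,0.015],"turn": 0,"jaw": 1}]}}

```text
clock: 30.58
tcp_pos: [0.5527, -0.3773, 0.0592]
ee_rot: [-0.0, 0.718, 0.696, -0.0]
ft_force: [0.3, -0.1, -1.5]
grip_width: 0.0265
grasp_force: 39.8
```

>>> {"method": "jog_arm", "body": {"deltas": [{"dp": [0,0,0.01],"turn": 0,"jaw": 1},{"dp": [0,0,0.01],"turn": 0,"jaw": 1},{"dp": [0,0,0.01],"turn": 0,"jaw": 1}]}}

```text
clock: 30.83
tcp_pos: [0.5527, -0.3775, 0.0588]
ee_rot: [0.0, 0.718, 0.696, 0.0]
ft_force: [-2.9, 1.8, 4.8]
grip_width: 0.0272
grasp_force: 40.2
```

>>> {"method": "jog_arm", "body": {"deltas": [{"dp": [0,0,0],"turn": 0,"jaw": 0.3},{"dp": [0,0,0],"turn": 0,"jaw": 0},{"dp": [0,0,0],"turn": 0,"jaw": -0.3},{"dp": [0,0,0],"turn": 0,"jaw": -0.3},{"dp": [0,0,0],"turn": 0,"jaw": -0.3}]}}

```text
clock: 31.25
tcp_pos: [0.5528, -0.3774, 0.0581]
ee_rot: [0.0, 0.718, 0.696, -0.0]
ft_force: [0.5, -0.5, -1.0]
grip_width: 0.0556
grasp_force: 0.0
```

>>> {"method": "jog_arm", "body": {"deltas": [{"dp": [0,0,-0.1],"turn": 0,"jaw": -0.3},{"dp": [0,0,-0.3],"turn": 0,"jaw": -0.3},{"dp": [0,0,-0.6],"turn": 0,"jaw": -0.3},{"dp": [0,0,-1],"turn": 0,"jaw": -0.3},{"dp": [0,0,-1],"turn": 0,"jaw": -0.3}]}}

```text
clock: 31.67
tcp_pos: [0.5549, -0.3803, 0.1864]
ee_rot: [0.005, 0.718, 0.696, 0.001]
ft_force: [0.5, -0.6, 0.9]
grip_width: 0.0555
grasp_force: 0.0
```

>>> {"method": "jog_arm", "body": {"deltas": [{"dp": [-0.3,-0.6,-0.5],"turn": 0,"jaw": -0.3},{"dp": [-0.3,-0.6,-0.5],"turn": 0,"jaw": -0.3},{"dp": [-0.3,-0.6,-0.5],"turn": 0,"jaw": -0.3},{"dp": [-0.3,-0.6,-0.5],"turn": 0,"jaw": -0.3},{"dp": [-0.3,-0.6,-0.5],"turn": 0,"jaw": -0.3}]}}

```text
clock: 32.08
tcp_pos: [0.4792, -0.412, 0.2398]
ee_rot: [0.001, 0.719, 0.695, 0.001]
ft_force: [1.2, 1.1, -0.2]
grip_width: 0.0557
grasp_force: 0.0
```

Run:
```python
from h import *
go([.556,-.377,.062],-1.8)
for n in('scene','top'):
    t=optics.capture(n)
    for l,z in (('reel_core',.049),('lid',.04),('board',.014),('tray',.045),('lever',.01),('mat',.003)):
        for x in regions_of(t,l)[:2]:
            q=np.argwhere(x['mask'])[:,::-1].astype(np.float32); b=cv2.boxPoints(cv2.minAreaRect(q)); r=x['rect']
            print(n,l,round(x['conf'],2),np.round(r),onz(t,[(r[0]+r[2])/2,(r[1]+r[3])/2],z)[:2].round(3),onz(t,q.mean(0),z)[:2].round(3))
```

```text
t 32.0833 tcp [ 0.4792 -0.412   0.2398] yaw -1.9 dp [0.314 0.626 1.483] turn -0.0006 w 0.056 F [ 1.2  1.1 -0.2] n calls 1.4832380108446284
scene reel_core 0.79 [150. 330. 198. 377.] [ 0.564 -0.382] [ 0.564 -0.382]
scene board 0.59 [392. 145. 493. 226.] [0.523 0.384] [0.534 0.374]
scene tray 0.89 [108. 283. 246. 422.] [ 0.563 -0.375] [ 0.565 -0.38 ]
scene lever 0.85 [224. 243. 301. 287.] [ 0.466 -0.117] [ 0.46  -0.111]
scene lever 0.79 [170. 212. 198. 251.] [ 0.279 -0.223] [ 0.277 -0.22 ]
scene mat 0.98 [201. 225. 307. 307.] [ 0.453 -0.133] [ 0.448 -0.137]
top reel_core 0.58 [429. 217. 465. 251.] [ 0.547 -0.377] [ 0.548 -0.373]
top lid 0.64 [150. 223. 198. 271.] [0.513 0.386] [0.515 0.383]
top board 0.74 [141. 213. 212. 286.] [0.51  0.385] [0.506 0.39 ]
top lever 0.91 [316. 263. 389. 272.] [ 0.459 -0.116] [ 0.458 -0.107]
top lever 0.62 [445. 340. 481. 354.] [ 0.236 -0.418] [ 0.241 -0.417]
top mat 0.71 [317. 248. 399. 294.] [ 0.448 -0.131] [ 0.444 -0.133]
```

The reel is in the centre of the tray, the lid is centred on the board, the lever is on the mat, and the gripper is clear of everything. I'm handing in.

```bash
python3 -c "
from station import ticket; print(ticket.close_job())"
```

```text
the job is handed in; nothing more can be done
None
```

I handed the job in at about 32 s; no verdict came back, but in the last images the freed lid sits centred on the draining board, the reel is in the wash tray and the lever is back on its mat.

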